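Load the last two tins into the spring-lift sample carrier

TASK

Four of the carrier's six wells already hold a sample tin, but a tin's steel lid looks just like an empty well's sprung lift plate. Press on the discs to feel which two wells are empty (only there the disc gives way), then stand one of the two loose tins upright in each and press it down on its lift until the spring bolts catch over its lid and it stays down. Do not ram the carrier or lay a tin over, and leave the other things on the bench where they are.

Things in the scene. Friction and masses are not known exactly. Their poses are not given: they have to be found in the camera images.
- carrier: Blue sheet-metal sample-tin carrier with a thick grey cover, fixed to the bench: 184 mm (its x) by 292 mm (its y), cover top 98 mm above the bench; a steel handle stands out 28 mm at each y end. Origin: centre of its underside on the bench; x away from the robot, y left, z up, turned by its yaw. Six round wells, 3 in y (90 mm apart) by 2 in x (78 mm apart).
- tin_a: Closed round sample tin standing on the bench to the right of the carrier: aluminium body with white and green band, flat steel lid. 54 mm across, 64 mm high, about 0.18 kg. Origin: centre of its underside; z up through the lid.
- tin_b: Second sample tin, the same as tin_a. The four tins already in the carrier are the same too.
- well1 (a point): Centre of the mouth of a well (far row, left), level with the cover top; axes as the carrier's. Bore 59 mm, edge chamfered 2 mm. In every well a steel disc, 54 mm across, shows 12 mm below the cover top: either the lid of a tin (four wells; rigid when pressed) or an empty lift plate (two wells; gives way).
- well2 (a point): Centre of the mouth of a well (far row, middle), level with the cover top; axes as the carrier's. A lift plate is sprung: about 3 N starts it, about 8 N holds it 64 mm down; it can go 72 mm down and comes back up when let go.
- well3 (a point): Centre of the mouth of a well (far row, right), level with the cover top; axes as the carrier's. Two small brass spring bolts with sloping tops reach 7 mm into the bore from the -y and +y sides, just above the disc; 5 to 8 N pushes a tin in between them.
- well4 (a point): Centre of the mouth of a well (near row, left), level with the cover top; axes as the carrier's. A tin stood in an empty well rests on the lift plate, 12 mm deep. Pressed until its lid is 12 to 13 mm below the cover top, the bolts snap out over the lid and hold the tin there; let go sooner, it rises again.
- well5 (a point): Centre of the mouth of a well (near row, middle), level with the cover top; axes as the carrier's. A latched tin's underside is 22 mm above the bench, its lid 12 mm below the cover top; the plate lets it be pressed up to 8 mm deeper than that.
- well6 (a point): Centre of the mouth of a well (near row, right), level with the cover top; axes as the carrier's. 
- tip_box: Blue pipette tip box with clear lid, 119 x 90 x 72 mm; a bystander. Origin: centre of its underside.
- timer: White bench timer lying flat, 66 x 58 x 18 mm; a bystander. Origin: centre of its underside.
- notebook: Dark notebook lying flat, 148 x 106 x 13 mm; a bystander. Origin: centre of its underside.
- marker: Marker pen with blue cap, lying, 117 mm long, 16 mm thick; a bystander. Origin: centre of its underside.
- rack: White empty tube rack, 176 x 62 x 64 mm; a bystander. Origin: centre of its underside.
Mind the look-alikes: they are no part of the job. What is shaped like the tin_b but brown is not meant. Leave any orange or purple look-alike of the tin_a alone.

How it is judged:
By the outcome, as a careful person would: the job done as asked, in the order asked, and still so for the second after the job is handed in, with the robot touching nothing.
It also fails if it takes over 72 s, if anything falls off the work surface, if the arm or the gripper's body presses on something with over 40 N, if the wrist force passes 120 N, or if a joint passes its speed limit or range.

ROBOT

A 6-joint arm with a two-finger parallel gripper is mounted at the origin on a cart in front of the work surface, level with it; the furniture and walls round the work are solid. World frame = base frame: x ahead of the robot, y to its left, z up, the work surface at z = 0. Lengths are in m, angles in degrees, forces in N, time in s.
With the tool pointing down it reaches from about 0.35 to 0.875 m from the base axis. Payload 4.2 kg.
Tool frame: the origin (TCP) lies on the centre line of the jaws, within the pads' length; the fingertips stand 25 mm ahead of it and the grasp point (between the pads) lies 6 mm ahead of it; z points along the fingers, y is the line along which they close (so a half turn about z gives the same grasp; the last joint's range is limited). The gripper opens to 87 mm and grips with 3 to 60 N. Pads are 19 mm wide; open, the fingers measure 117 mm over their backs; the gripper's body (75 mm by 190 mm) begins 51 mm behind the grasp point.
Start: joints at [-53.537, 22.042, 0.453, 0, -68.411, -14.817], TCP at [0.231, -0.581, 0.248] pointing down, gripper open.
Joint ranges: [-179.83, 179.83], [-69.29, 118.12], [-61.27, 80.66], [-181.25, 117.63], [-171.15, -9.14], [-177.46, 177.46]. Speed limits (degrees/s): [159.86, 159.86, 180, 180, 180, 180].

INTERFACE

Orientations are given as a 3x3 rotation matrix whose columns are the frame's x, y, z axes.
In Python, from station import r gives the robot as it stands.
- The arm moves only by the tool move_arm, never from a script. Its argument "series" is a list of rows, each an object with "grip": the opening, from 0 (shut) to 1 (fully open); "xyz": the shift along the tool's x, y, z in mm, a list of three; "angular": the turn, a rotation vector about the tool's x, y, z in rad, a list of three. A call has 1 to 10 rows; each row is the pose to reach, as a shift and turn from the pose commanded when the call began, along the tool's axes at that moment; what a row does not reach only later rows make up. A row lasts 1/10 s, in which the tool goes at most 50 mm and 8.59 degrees, less where a joint would pass 70% of its speed; a pose out of reach is approached as far as the arm can. A call with a gripper value outside its range is refused whole. The fingers move at their own pace and stop on an object; the grip force is fixed at half the most. Time passes only in rows, so rows that repeat a pose let the fingers close. It gives the time, the measured TCP pose, the force, the opening and the grip force at its end, in the units of the state.
- r.sense(): the state, without advancing time (a new reading comes with each control period).
- r.capture(name): name is "scene" or "top" or "wrist"; returns a dict with "img" (384x512x3 uint8, red, green, blue), "camera_matrix" (3x3 intrinsics, pixels), "k1" (the pictures are not rectified: a ray, as slopes to the right and down, at radius r is drawn at 1 + k1 r^2 times it, then the intrinsics apply), "rvec" (rotation vector, rad) and "tvec" (3), from world to camera coordinates, as OpenCV has them; the wrist camera has in their place "hand_eye" (4x4, takes a point from camera to tool coordinates, whose origin is the TCP and whose axes are the flange's). Camera axes: x right, y down, z forward; pixel columns grow to the right and rows downward; lengths in m; the calibration is good to about 2 mm. A picture is of the moment at which its call begins: read the wrist's pose just before it. There is no depth.
- r.finish_job(): hands the job in; it is judged then, once.
The state is a dict: "time_s": time; "joints": joint angles; "joint_velocities": joint speeds; "effort": joint torques, N m; "tcp_pos": TCP position; "ee_rot": TCP orientation; "wrist_force": force on the tool from outside, world axes, zero at the start; "moment": the same for the moment, N m; "gripper_width": opening from 0.0 (shut) to 1.0 (fully open); "gripper_force": force on a finger pad.
Only numpy, scipy, OpenCV 4.12 (cv2) and the standard library are available. Lean on these libraries where they do the work, as an engineer would, in place of code of your own. Each camera call takes 0.05 s, during which the arm holds its last target. There are 200 camera calls.

## Working session

There is one attempt and no reset: what is moved stays moved. The work goes in short steps, Python scripts to look and compute and a tool call to move; the robot and the scene stay as the last step left them, time stands still between calls to the robot, and variables do not carry over. Pictures are saved under pics/ and viewed, at most 10 in all, crops included, and the job is handed in when it is done.

Besides the shell and the picture viewer there is one more tool, called after "Call:" as name(argument=value, ...) on one line, values as JSON. move_arm: Moves the arm, as the interface text tells. Its arguments: {"type":"object","properties":{"series":{"type":"array"}},"required":["series"]}

```bash
mkdir -p pics
python3 - <<'E'
from station import r
import cv2,numpy as np,pickle
s=r.sense();print(s)
D={}
for n in("scene","top"):
    c=r.capture(n);D[n]=c
    print(n,c["camera_matrix"],c["k1"],c["rvec"],c["tvec"])
    cv2.imwrite(f"pics/{n}0.png",cv2.resize(c["img"][...,::-1],(800,600),interpolation=cv2.INTER_CUBIC))
pickle.dump(D,open("cams.pkl","wb"))
E
```

```text
{'time_s': 0.0, 'joints': array([-5.35366803e+01,  2.20914320e+01,  3.81107041e-01, -2.85259720e-02,
       -6.84103647e+01, -1.48158347e+01]), 'joint_velocities': array([-0.00492881, -0.00461077,  0.07332615,  0.06438716,  0.02205251,
       -0.01750927]), 'effort': array([-1.05735340e-03, -3.90668678e+01,  1.87410986e+01,  4.21991989e+00,
        1.11273222e-02, -1.91610852e-04]), 'tcp_pos': array([ 0.23037649, -0.58041801,  0.24646273]), 'ee_rot': array([[-9.29538779e-01, -3.68723316e-01, -8.79527294e-04],
       [-3.68724354e-01,  9.29536698e-01,  1.96916696e-03],
       [ 9.14751255e-05,  2.15472018e-03, -9.99997674e-01]]), 'wrist_force': array([-0.13032958,  0.22566876, -0.6178555 ]), 'moment': array([-0.00789307, -0.00207766, -0.00938848]), 'gripper_force': 0.0, 'gripper_width': 1.0020307550098568}
scene [[397.28266313   0.         262.48134661]
 [  0.         397.28266313 190.3002253 ]
 [  0.           0.           1.        ]] -0.0887372285184444 [ 0.97632877 -2.52811357  0.99060336] [0.46298623 0.2568096  1.06746162]
top [[411.405644     0.         260.52464685]
 [  0.         411.405644   193.8420835 ]
 [  0.           0.           1.        ]] -0.10000934734178454 [ 2.17875658 -2.18392032  0.10556465] [0.1250427  0.52590522 1.39460352]
```

View pics/top0.png

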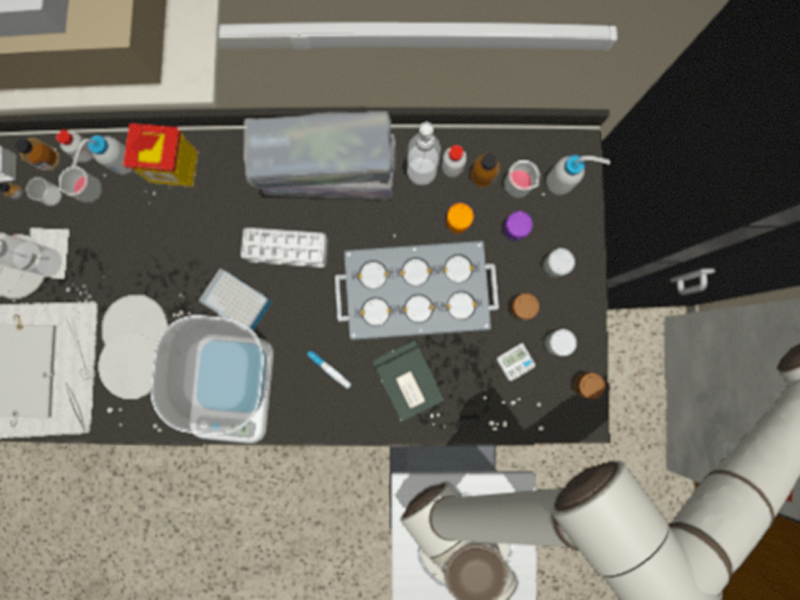

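View pics/scene0.png

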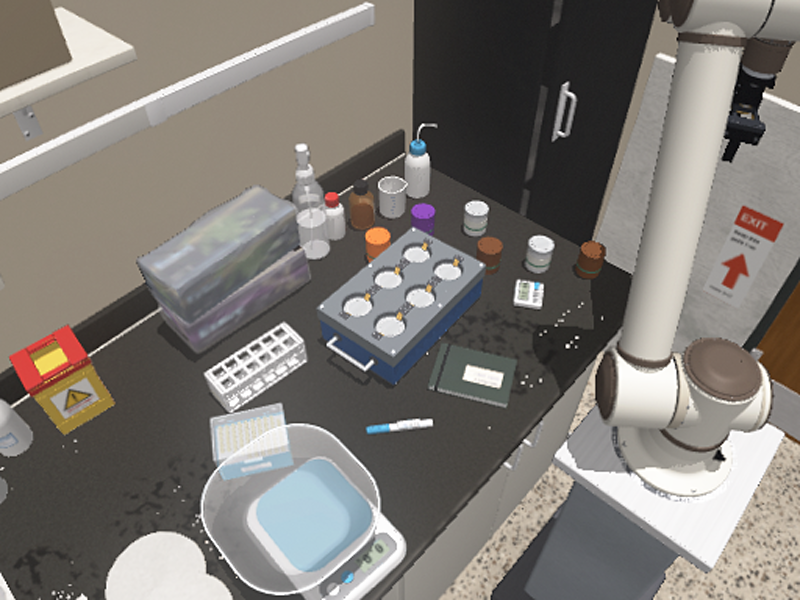

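The top picture shows the wells at (373,275) (416,271) (458,268) and (375,311) (418,307) (461,304), and the loose steel-lidded tins at (561,262) and (561,343). Brown, orange and purple look-alikes stand nearby.

```bash
cat > h.py <<'E'
import numpy as np,cv2
def ray_z(c,uv,z):
    """pixels (native) -> world points on plane z, fixed cameras"""
    R=cv2.Rodrigues(np.array(c["rvec"],float))[0];t=np.array(c["tvec"],float).ravel()
    d=np.array([c["k1"],0,0,0,0],float)
    n=cv2.undistortPoints(np.array(uv,float).reshape(-1,1,2),c["camera_matrix"],d).reshape(-1,2)
    C=-R.T@t; D=np.c_[n,np.ones(len(n))]@R
    return C+D*((z-C[2])/D[:,2])[:,None]
def blob(img,uv,rad=14,thr=170):
    """centroid of bright, greyish pixels near uv"""
    u,v=map(int,uv);x0,y0=u-rad,v-rad
    p=img[y0:y0+2*rad+1,x0:x0+2*rad+1].astype(int)
    m=((p.min(2)>thr)).astype(np.uint8)
    n,l,st,ce=cv2.connectedComponentsWithStats(m)
    i=1+np.argmax(st[1:,4]);h=cv2.convexHull(np.argwhere(l==i)[:,::-1].astype(np.int32))
    (cx,cy),rr=cv2.minEnclosingCircle(h)
    return ce[i]+[x0,y0],(cx+x0,cy+y0,rr),st[i,4]
E
python3 - <<'E'
import pickle,numpy as np
from h import *
c=pickle.load(open("cams.pkl","rb"))["top"]
for n,p,z in [("w1",(373,275),.086),("w2",(416,271),.086),("w3",(458,268),.086),("w4",(375,311),.086),("w5",(418,307),.086),("w6",(461,304),.086),("ta",(561,262),.064),("tb",(561,343),.064),("br",(525,306),.064),("purple",(519,224),.064),("timer",(516,362),.018),("brown2",(591,386),.064)]:
    q=np.array(p)/1.5625
    try:
        b,e,a=blob(c["img"],q); 
    except Exception: b=q;e=(q[0],q[1],0);a=0
    if n in("br","purple","timer","brown2"): b=q;e=(*q,0)
    print(n,b.round(1),np.round(e,1),a,ray_z(c,[b,e[:2]],z)[:,:2].round(4).tolist())
print(ray_z(c,np.array([[346,250],[482,241],[492,328],[352,339]])/1.5625,.098).round(4))
E
```

```text
w1 [238.4 175.8] [238.5 175.9   8.3] 209 [[0.5805, 0.1973], [0.5803, 0.197]]
w2 [265.6 173.9] [265.6 173.9   8.3] 207 [[0.5868, 0.1074], [0.5867, 0.1073]]
w3 [292.8 172.1] [293.  172.    8.2] 205 [[0.5928, 0.0173], [0.593, 0.0167]]
w4 [240.2 199.3] [240.3 199.4   8.5] 213 [[0.5027, 0.1914], [0.5025, 0.191]]
w5 [267.4 197.4] [267.1 197.3   8.3] 207 [[0.5089, 0.1018], [0.5092, 0.1027]]
w6 [294.6 195.5] [294.5 195.4   8.4] 206 [[0.515, 0.0122], [0.5154, 0.0126]]
ta [358.9 167. ] [358.9 166.9   7.9] 195 [[0.6134, -0.2095], [0.6136, -0.2097]]
tb [360.  218.8] [360.  219.    8.1] 205 [[0.4377, -0.2092], [0.4372, -0.2092]]
br [336.  195.8] [336.  195.8   0. ] 0 [[0.5153, -0.1293], [0.5153, -0.1293]]
purple [332.2 143.4] [332.2 143.4   0. ] 0 [[0.6944, -0.1199], [0.6944, -0.1199]]
timer [330.2 231.7] [330.2 231.7   0. ] 239 [[0.3952, -0.1161], [0.3952, -0.1161]]
brown2 [378.2 247. ] [378.2 247.    0. ] 0 [[0.343, -0.2694], [0.343, -0.2694]]
[[ 0.6315  0.2526  0.098 ]
 [ 0.6504 -0.034   0.098 ]
 [ 0.4666 -0.0525  0.098 ]
 [ 0.4445  0.2391  0.098 ]]
```

```bash
cat >> h.py <<'E'
W=np.array([[.5805,.1973],[.5868,.1074],[.5928,.0173],[.5027,.1914],[.5089,.1018],[.515,.0122]])
def to(s,p,yaw_y=None):
    """tool-frame shift (mm) and turn about tool z (rad) to reach TCP point p, tool y heading yaw_y (deg)"""
    R=s["ee_rot"];d=R.T@(np.array(p)-s["tcp_pos"])*1e3
    a=None
    if yaw_y is not None:
        h=np.degrees(np.arctan2(R[1,1],R[0,1]));a=np.radians((h-yaw_y+180)%360-180)
    return d.round(1),a
E
python3 - <<'E'
from station import r
from h import *
s=r.sense()
v=W[[0,1,3,4]]-W[[1,2,4,5]];print(np.degrees(np.arctan2(v[:,1],v[:,0])))
c=W.mean(0);print(c)
print(to(s,[*W[5],.20],93.9))
E
```

```text
[94.00861246 93.80985415 93.95835364 93.89470731]
[0.54778333 0.10456667]
(array([-483.1,  445.9,   47.4]), np.float64(0.3095713534081601))
```

Call:
move_arm(series=[{"grip": 0,"xyz": [-48,45,0],"angular": [0,0,0.03]},{"grip": 0,"xyz": [-96,90,0],"angular": [0,0,0.06]},{"grip": 0,"xyz": [-483,446,30],"angular": [0,0,0.31]},{"grip": 0,"xyz": [-483,446,30],"angular": [0,0,0.31]},{"grip": 0,"xyz": [-483,446,30],"angular": [0,0,0.31]},{"grip": 0,"xyz": [-483,446,30],"angular": [0,0,0.31]},{"grip": 0,"xyz": [-483,446,30],"angular": [0,0,0.31]},{"grip": 0,"xyz": [-483,446,30],"angular": [0,0,0.31]},{"grip": 0,"xyz": [-483,446,30],"angular": [0,0,0.31]},{"grip": 0,"xyz": [-483,446,30],"angular": [0,0,0.31]}])

```text
time_s: 1.1
tcp_pos: [0.4448, -0.1325, 0.2262]
ee_rot: [[-0.998, -0.068, 0.0], [-0.068, 0.998, 0.0], [-0.0, 0.0, -1.0]]
wrist_force: [0.8, -0.2, 0.4]
gripper_width: 0.171
gripper_force: 0.0
```

Call:
move_arm(series=[{"grip": 0,"xyz": [-40,40,0],"angular": [0,0,0]},{"grip": 0,"xyz": [-80,140,0],"angular": [0,0,0]},{"grip": 0,"xyz": [-80,140,0],"angular": [0,0,0]},{"grip": 0,"xyz": [-80,140,0],"angular": [0,0,0]},{"grip": 0,"xyz": [-80,140,0],"angular": [0,0,0]},{"grip": 0,"xyz": [-80,140,0],"angular": [0,0,0]}])

```text
time_s: 1.7
tcp_pos: [0.5143, 0.0102, 0.2258]
ee_rot: [[-0.998, -0.068, -0.002], [-0.068, 0.998, -0.0], [0.002, -0.0, -1.0]]
wrist_force: [0.2, -1.1, 0.9]
gripper_width: 0.002
gripper_force: 0.0
```

Run:
```python
from station import r
from h import *
import pickle
s=r.sense();c=r.capture("wrist");pickle.dump((s,c),open("w0.pkl","wb"))
print(s["tcp_pos"],c["hand_eye"],c["camera_matrix"],c["k1"],to(s,[*W[5],.2],93.9))
cv2.imwrite("pics/w0.png",c["img"][...,::-1])
T=c["hand_eye"];P=np.c_[W,np.full(6,.086)]
pt=(P-s["tcp_pos"])@s["ee_rot"]; pc=(pt-T[:3,3])@T[:3,:3]
uv=cv2.projectPoints(pc,np.zeros(3),np.zeros(3),c["camera_matrix"],np.array([c["k1"],0,0,0,0]))[0]
print(uv.round(1).reshape(-1,2))
```

```text
[0.51429911 0.01018686 0.22583941] [[ 2.92981206e-04 -9.69472567e-01 -2.45199626e-01  6.65402474e-02]
 [ 9.99999869e-01  1.81057016e-04  4.79003005e-04  1.09980119e-04]
 [-4.19985160e-04 -2.45199734e-01  9.69472493e-01 -1.37680945e-01]
 [ 0.00000000e+00  0.00000000e+00  0.00000000e+00  1.00000000e+00]] [[281.70548029   0.         258.47601567]
 [  0.         281.70548029 196.02873497]
 [  0.           0.           1.        ]] -0.0703020625201481 (array([-0.9,  2. , 25.8]), np.float64(-0.00020493639959873788))
[[421.8 261.6]
 [342.5 263. ]
 [259.9 263.4]
 [432.3 193.5]
 [348.1 193.6]
 [260.2 193.5]]
```

View pics/w0.png

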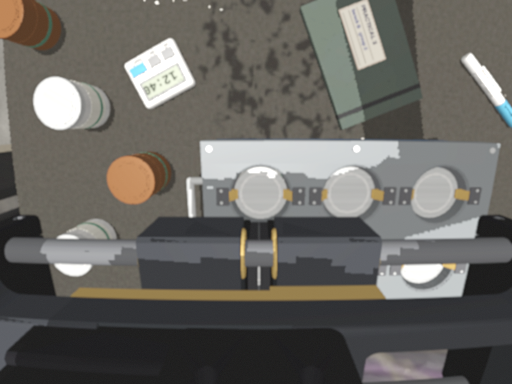

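The wrist view shows w6 at (260,193), w5 at (348,193) and w4 at (434,192), which agrees with the top-camera estimates. Now probing w6.

Call:
move_arm(series=[{"grip": 0,"xyz": [-1,2,50],"angular": [0,0,0]},{"grip": 0,"xyz": [-1,2,95],"angular": [0,0,0]},{"grip": 0,"xyz": [-1,2,110],"angular": [0,0,0]},{"grip": 0,"xyz": [-1,2,114],"angular": [0,0,0]},{"grip": 0,"xyz": [-1,2,117],"angular": [0,0,0]},{"grip": 0,"xyz": [-1,2,119],"angular": [0,0,0]},{"grip": 0,"xyz": [-1,2,119],"angular": [0,0,0]}])

```text
time_s: 2.45
tcp_pos: [0.5142, 0.0102, 0.1117]
ee_rot: [[-0.998, -0.067, -0.003], [-0.067, 0.998, -0.003], [0.003, -0.002, -1.0]]
wrist_force: [-11.8, -0.1, 27.2]
gripper_width: 0.006
gripper_force: 13.6
```

w6 is rigid (27 N). On to w5.

Call:
move_arm(series=[{"grip": 0,"xyz": [0,0,-35],"angular": [0,0,0]},{"grip": 0,"xyz": [0,40,-35],"angular": [0,0,0]},{"grip": 0,"xyz": [0,90,-35],"angular": [0,0,0]},{"grip": 0,"xyz": [0,90,-35],"angular": [0,0,0]},{"grip": 0,"xyz": [0,90,-12],"angular": [0,0,0]},{"grip": 0,"xyz": [0,90,-4],"angular": [0,0,0]},{"grip": 0,"xyz": [0,90,-1],"angular": [0,0,0]},{"grip": 0,"xyz": [0,90,-1],"angular": [0,0,0]}])

```text
time_s: 3.25
tcp_pos: [0.5092, 0.1011, 0.1084]
ee_rot: [[-0.998, -0.066, -0.002], [-0.066, 0.998, -0.001], [0.002, -0.001, -1.0]]
wrist_force: [-1.7, -1.3, 2.9]
gripper_width: 0.005
gripper_force: 1.6
```

w5 gives way (2.9 N at 3 mm deep), so it is empty. Next w4.

Call:
move_arm(series=[{"grip": 0,"xyz": [0,0,-35],"angular": [0,0,0]},{"grip": 0,"xyz": [0,40,-35],"angular": [0,0,0]},{"grip": 0,"xyz": [0,90,-35],"angular": [0,0,0]},{"grip": 0,"xyz": [0,90,-35],"angular": [0,0,0]},{"grip": 0,"xyz": [0,90,-12],"angular": [0,0,0]},{"grip": 0,"xyz": [0,90,-4],"angular": [0,0,0]},{"grip": 0,"xyz": [0,90,0],"angular": [0,0,0]},{"grip": 0,"xyz": [0,90,0],"angular": [0,0,0]}])

```text
time_s: 4.05
tcp_pos: [0.5044, 0.1917, 0.1117]
ee_rot: [[-0.998, -0.068, 0.002], [-0.068, 0.998, -0.0], [-0.002, -0.0, -1.0]]
wrist_force: [-6.6, -1.0, 16.4]
gripper_width: 0.007
gripper_force: 8.3
```

Call:
move_arm(series=[{"grip": 0,"xyz": [0,0,-35],"angular": [0,0,0]},{"grip": 0,"xyz": [-40,0,-35],"angular": [0,0,0]},{"grip": 0,"xyz": [-78,0,-35],"angular": [0,0,0]},{"grip": 0,"xyz": [-78,0,-35],"angular": [0,0,0]},{"grip": 0,"xyz": [-78,0,-12],"angular": [0,0,0]},{"grip": 0,"xyz": [-78,0,-4],"angular": [0,0,0]},{"grip": 0,"xyz": [-78,0,0],"angular": [0,0,0]},{"grip": 0,"xyz": [-78,0,0],"angular": [0,0,0]}])

```text
time_s: 4.85
tcp_pos: [0.5809, 0.1967, 0.1086]
ee_rot: [[-0.998, -0.068, -0.001], [-0.068, 0.998, -0.001], [0.001, -0.001, -1.0]]
wrist_force: [-2.6, -2.7, 3.7]
gripper_width: 0.003
gripper_force: 1.6
```

Call:
move_arm(series=[{"grip": 0,"xyz": [0,0,-35],"angular": [0,0,0]},{"grip": 0,"xyz": [0,-40,-35],"angular": [0,0,0]},{"grip": 0,"xyz": [0,-90,-35],"angular": [0,0,0]},{"grip": 0,"xyz": [0,-90,-35],"angular": [0,0,0]},{"grip": 0,"xyz": [0,-90,-12],"angular": [0,0,0]},{"grip": 0,"xyz": [0,-90,-4],"angular": [0,0,0]},{"grip": 0,"xyz": [0,-90,0],"angular": [0,0,0]},{"grip": 0,"xyz": [0,-90,0],"angular": [0,0,0]}])

```text
time_s: 5.65
tcp_pos: [0.5879, 0.108, 0.1117]
ee_rot: [[-0.998, -0.07, 0.001], [-0.07, 0.998, -0.001], [-0.001, -0.001, -1.0]]
wrist_force: [-5.5, -1.8, 13.9]
gripper_width: 0.003
gripper_force: 6.7
```

Empty wells are w1 and w5; w2, w4 and w6 are rigid. Going to above tin_a with the gripper open.

Call:
move_arm(series=[{"grip": 0,"xyz": [0,0,-40],"angular": [0,0,0]},{"grip": 1,"xyz": [0,-20,-80],"angular": [0,0,0]},{"grip": 1,"xyz": [-4,-319,-90],"angular": [0,0,0]},{"grip": 1,"xyz": [-4,-319,-90],"angular": [0,0,0]},{"grip": 1,"xyz": [-4,-319,-90],"angular": [0,0,0]},{"grip": 1,"xyz": [-4,-319,-90],"angular": [0,0,0]},{"grip": 1,"xyz": [-4,-319,-90],"angular": [0,0,0]},{"grip": 1,"xyz": [-4,-319,-90],"angular": [0,0,0]},{"grip": 1,"xyz": [-4,-319,-90],"angular": [0,0,0]},{"grip": 1,"xyz": [-4,-319,-90],"angular": [0,0,0]}])

```text
time_s: 6.65
tcp_pos: [0.6131, -0.211, 0.1982]
ee_rot: [[-0.998, -0.066, -0.0], [-0.066, 0.998, 0.0], [0.0, 0.0, -1.0]]
wrist_force: [-0.5, -0.3, -0.5]
gripper_width: 0.741
gripper_force: 0.0
```

Run:
```python
from station import r
from h import *
s=r.sense();c=r.capture("wrist")
print(s["tcp_pos"],s["gripper_width"],to(s,[.6134,-.2095,.055],93.9))
T=c["hand_eye"];P=np.array([[.6134,-.2095,.064],[.4376,-.2092,.064]])
pt=(P-s["tcp_pos"])@s["ee_rot"]; pc=(pt-T[:3,3])@T[:3,:3]
uv=cv2.projectPoints(pc,np.zeros(3),np.zeros(3),c["camera_matrix"],np.array([c["k1"],0,0,0,0]))[0].reshape(-1,2)
print(uv)
im=c["img"][...,::-1].copy()
for p in uv: cv2.circle(im,tuple(int(x) for x in p),2,(0,0,255),-1)
cv2.imwrite("pics/w1.png",im)
```

```text
[ 0.61306682 -0.2109738   0.1981598 ] 0.7407368320305543 (array([ -0.4,   1.4, 143.2]), np.float64(-0.002123733150864861))
[[259.66065485 194.29834437]
 [273.48424397  -0.56870982]]
```

View pics/w1.png

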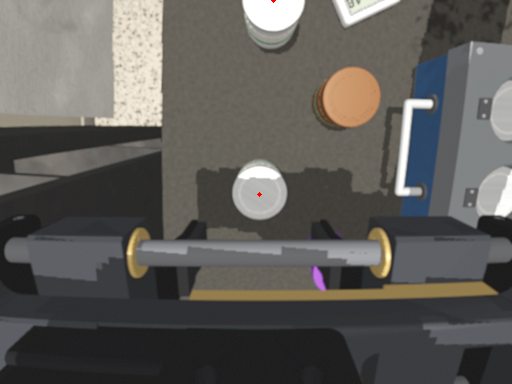

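The lid centre is at (260,193), as predicted. Descend, grip and lift.

Call:
move_arm(series=[{"grip": 1,"xyz": [0,1,30],"angular": [0,0,0]},{"grip": 1,"xyz": [0,1,75],"angular": [0,0,0]},{"grip": 1,"xyz": [0,1,115],"angular": [0,0,0]},{"grip": 1,"xyz": [0,1,137],"angular": [0,0,0]},{"grip": 1,"xyz": [0,1,137],"angular": [0,0,0]},{"grip": 0.5,"xyz": [0,1,137],"angular": [0,0,0]},{"grip": 0.3,"xyz": [0,1,137],"angular": [0,0,0]},{"grip": 0.3,"xyz": [0,1,137],"angular": [0,0,0]},{"grip": 0.3,"xyz": [0,1,137],"angular": [0,0,0]},{"grip": 0.3,"xyz": [0,1,137],"angular": [0,0,0]}])

```text
time_s: 7.7
tcp_pos: [0.6134, -0.2094, 0.0622]
ee_rot: [[-0.998, -0.068, 0.002], [-0.068, 0.998, -0.0], [-0.002, -0.0, -1.0]]
wrist_force: [0.4, -2.3, 1.2]
gripper_width: 0.633
gripper_force: 1.1
```

Call:
move_arm(series=[{"grip": 0.3,"xyz": [0,0,0],"angular": [0,0,0]},{"grip": 0.3,"xyz": [0,0,0],"angular": [0,0,0]},{"grip": 0.3,"xyz": [0,0,0],"angular": [0,0,0]},{"grip": 0.3,"xyz": [0,0,-40],"angular": [0,0,0]},{"grip": 0.3,"xyz": [0,0,-80],"angular": [0,0,0]},{"grip": 0.3,"xyz": [0,0,-120],"angular": [0,0,0]},{"grip": 0.3,"xyz": [0,0,-140],"angular": [0,0,0]},{"grip": 0.3,"xyz": [0,0,-140],"angular": [0,0,0]}])

```text
time_s: 8.5
tcp_pos: [0.6146, -0.2096, 0.2047]
ee_rot: [[-0.998, -0.068, 0.007], [-0.068, 0.998, -0.001], [-0.007, -0.001, -1.0]]
wrist_force: [0.7, 0.1, -1.7]
gripper_width: 0.605
gripper_force: 30.0
```

Call:
move_arm(series=[{"grip": 0.3,"xyz": [0,30,0],"angular": [0,0,0]},{"grip": 0.3,"xyz": [1,75,0],"angular": [0,0,0]},{"grip": 0.3,"xyz": [2,120,0],"angular": [0,0,0]},{"grip": 0.3,"xyz": [2,165,0],"angular": [0,0,0]},{"grip": 0.3,"xyz": [3,210,0],"angular": [0,0,0]},{"grip": 0.3,"xyz": [3,255,0],"angular": [0,0,0]},{"grip": 0.3,"xyz": [4,300,0],"angular": [0,0,0]},{"grip": 0.3,"xyz": [4,345,0],"angular": [0,0,0]},{"grip": 0.3,"xyz": [5,385,0],"angular": [0,0,0]},{"grip": 0.3,"xyz": [5,408,0],"angular": [0,0,0]}])

```text
time_s: 9.5
tcp_pos: [0.5788, 0.2, 0.1985]
ee_rot: [[-0.998, -0.07, -0.004], [-0.07, 0.998, -0.001], [0.004, -0.001, -1.0]]
wrist_force: [0.5, -0.5, -0.6]
gripper_width: 0.609
gripper_force: 30.0
```

Run:
```python
from station import r
from h import *
s=r.sense();c=r.capture("wrist");s=r.sense()
print(s["tcp_pos"],s["gripper_width"],s["gripper_force"],to(s,[*W[0],.14],93.9))
T=c["hand_eye"];P=np.c_[W,np.full(6,.086)]
pt=(P-s["tcp_pos"])@s["ee_rot"]; pc=(pt-T[:3,3])@T[:3,:3]
uv=cv2.projectPoints(pc,np.zeros(3),np.zeros(3),c["camera_matrix"],np.array([c["k1"],0,0,0,0]))[0].reshape(-1,2)
print(uv.round(1).tolist())
im=c["img"][...,::-1].copy()
for p in uv: cv2.circle(im,tuple(int(x) for x in p),2,(0,0,255),-1)
cv2.imwrite("pics/w2.png",im)
```

```text
[0.57913782 0.20219142 0.19842419] 0.6017951697129034 30.00034177210182 (array([-1.2, -5. , 58.4]), np.float64(0.0035401735018479813))
[[252.8, 200.9], [155.8, 200.7], [63.8, 200.1], [252.0, 113.0], [148.6, 113.6], [51.6, 115.8]]
```

View pics/w2.png

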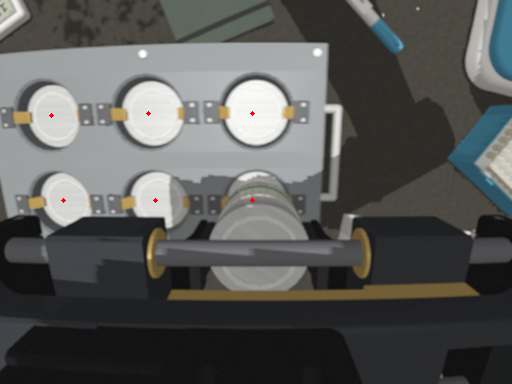

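The wells match the predictions to within about 2 px: w5 at (152,113), w4 at (256,112). Let the arm settle, then read the pose.

Call:
move_arm(series=[{"grip": 0.3,"xyz": [0,0,20],"angular": [0,0,0]},{"grip": 0.3,"xyz": [0,0,40],"angular": [0,0,0]},{"grip": 0.3,"xyz": [0,0,40],"angular": [0,0,0]},{"grip": 0.3,"xyz": [0,0,40],"angular": [0,0,0]},{"grip": 0.3,"xyz": [0,0,40],"angular": [0,0,0]}])

```text
time_s: 10.05
tcp_pos: [0.5806, 0.1972, 0.1616]
ee_rot: [[-0.998, -0.067, -0.0], [-0.067, 0.998, -0.0], [0.0, -0.0, -1.0]]
wrist_force: [-0.3, 0.0, -1.3]
gripper_width: 0.606
gripper_force: 30.0
```

Run:
```python
from station import r
from h import *
s=r.sense();c=r.capture("wrist")
print(s["tcp_pos"],s["wrist_force"],s["ee_rot"].round(4).tolist(),to(s,[*W[0],.14],93.9))
T=c["hand_eye"];P=np.c_[W,np.full(6,.086)]
pt=(P-s["tcp_pos"])@s["ee_rot"]; pc=(pt-T[:3,3])@T[:3,:3]
uv=cv2.projectPoints(pc,np.zeros(3),np.zeros(3),c["camera_matrix"],np.array([c["k1"],0,0,0,0]))[0].reshape(-1,2)
print(uv.round(1).tolist())
for i in (3,4): print(i,blob(c["img"],uv[i],45,190)) if uv[i].min()>45 else 0
im=cv2.resize(c["img"][30:240,100:380,::-1],None,fx=2.8,fy=2.8)
cv2.imwrite("pics/w3.png",im)
```

```text
[0.58055743 0.19720066 0.16155772] [-0.25631107  0.02722558 -1.27089691] [[-0.9977, -0.0675, -0.0001], [-0.0675, 0.9977, -0.0002], [0.0001, -0.0002, -1.0]] (array([ 0. ,  0.1, 21.6]), np.float64(-0.0005426188153355089))
[[258.3, 211.4], [145.9, 211.5], [41.0, 210.8], [257.5, 109.0], [136.0, 110.3], [24.7, 113.9]]
3 (array([257.6684938 , 106.63941849]), (257.69647216796875, 106.6435775756836, 37.78835678100586), np.int32(4196))
4 (array([136.19870466, 108.34637306]), (136.2750015258789, 108.4375, 37.188026428222656), np.int32(3860))
```

View pics/w3.png

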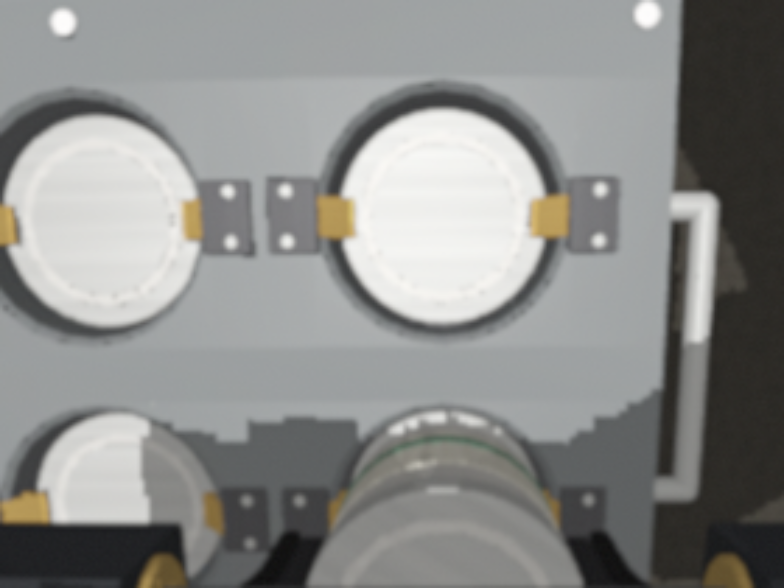

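Well aligned, with the tin base about 1 mm above the cover. Lowering into w1.

Call:
move_arm(series=[{"grip": 0.3,"xyz": [0.5,0,3],"angular": [0,0,0]},{"grip": 0.3,"xyz": [0.5,0,6],"angular": [0,0,0]},{"grip": 0.3,"xyz": [0.5,0,9],"angular": [0,0,0]},{"grip": 0.3,"xyz": [0.5,0,9],"angular": [0,0,0]}])

```text
time_s: 10.5
tcp_pos: [0.5803, 0.1975, 0.1527]
ee_rot: [[-0.998, -0.068, 0.001], [-0.068, 0.998, 0.0], [-0.001, 0.0, -1.0]]
wrist_force: [1.2, 0.3, -0.5]
gripper_width: 0.606
gripper_force: 30.0
```

Call:
move_arm(series=[{"grip": 0.3,"xyz": [0,0,4],"angular": [0,0,0]},{"grip": 0.3,"xyz": [0,0,8],"angular": [0,0,0]},{"grip": 0.3,"xyz": [0,0,12],"angular": [0,0,0]},{"grip": 0.3,"xyz": [0,0,16],"angular": [0,0,0]},{"grip": 0.3,"xyz": [0,0,20],"angular": [0,0,0]},{"grip": 0.3,"xyz": [0,0,23],"angular": [0,0,0]},{"grip": 0.3,"xyz": [0,0,23],"angular": [0,0,0]}])

```text
time_s: 11.2
tcp_pos: [0.5853, 0.1988, 0.1361]
ee_rot: [[-0.997, -0.07, 0.016], [-0.07, 0.998, 0.006], [-0.016, 0.004, -1.0]]
wrist_force: [4.3, -2.5, 5.3]
gripper_width: 0.609
gripper_force: 29.9
```

Call:
move_arm(series=[{"grip": 0.3,"xyz": [0,0,0],"angular": [0,0,0]},{"grip": 0.3,"xyz": [0,0,0],"angular": [0,0,0]},{"grip": 0.3,"xyz": [0,0,0],"angular": [0,0,0]}])

```text
time_s: 11.5
tcp_pos: [0.5848, 0.1987, 0.1333]
ee_rot: [[-0.997, -0.07, 0.013], [-0.07, 0.998, 0.004], [-0.013, 0.003, -1.0]]
wrist_force: [5.7, -1.6, 7.7]
gripper_width: 0.608
gripper_force: 30.0
```

Run:
```python
from station import r
from h import *
s=r.sense();c=r.capture("wrist");d=r.capture("scene")
print(s["tcp_pos"],s["wrist_force"])
a=cv2.resize(c["img"][30:300,130:390,::-1],(395,410));b=cv2.resize(d["img"][100:260,190:344,::-1],(395,410),interpolation=cv2.INTER_CUBIC)
cv2.imwrite("pics/w4.png",np.hstack([a,b]))
```

```text
[0.58478986 0.19865527 0.13327192] [ 5.70665883 -1.61937767  7.67662529]
```

View pics/w4.png

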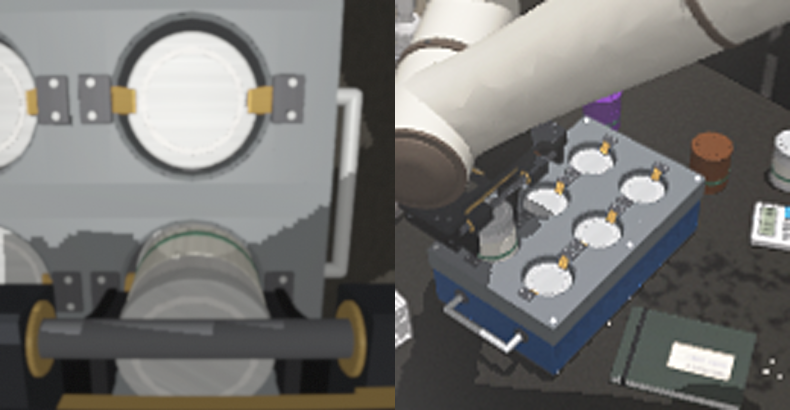

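Call:
move_arm(series=[{"grip": 0.3,"xyz": [0,0,-5],"angular": [0,0,0]},{"grip": 0.3,"xyz": [0,0,-10],"angular": [0,0,0]},{"grip": 0.3,"xyz": [0,0,-14],"angular": [0,0,0]},{"grip": 0.3,"xyz": [0,0,-14],"angular": [0,0,0]},{"grip": 0.3,"xyz": [0,0,-14],"angular": [0,0,0]},{"grip": 0.3,"xyz": [0,0,-14],"angular": [0,0,0]}])

```text
time_s: 12.2
tcp_pos: [0.5803, 0.1975, 0.1435]
ee_rot: [[-0.998, -0.068, 0.001], [-0.068, 0.998, 0.0], [-0.001, -0.0, -1.0]]
wrist_force: [4.3, 0.4, -0.7]
gripper_width: 0.606
gripper_force: 30.0
```

Call:
move_arm(series=[{"grip": 0.3,"xyz": [-1.5,0,0],"angular": [0,0,0]},{"grip": 0.3,"xyz": [-1.5,0,0],"angular": [0,0,0]},{"grip": 0.3,"xyz": [-1.5,0,0],"angular": [0,0,0]}])

```text
time_s: 12.5
tcp_pos: [0.5809, 0.1974, 0.1431]
ee_rot: [[-0.998, -0.068, -0.001], [-0.068, 0.998, -0.0], [0.001, -0.0, -1.0]]
wrist_force: [1.2, 0.1, 0.6]
gripper_width: 0.61
gripper_force: 30.0
```

Call:
move_arm(series=[{"grip": 0.3,"xyz": [-0.5,0,3],"angular": [0,0,0]},{"grip": 0.3,"xyz": [-0.5,0,6],"angular": [0,0,0]},{"grip": 0.3,"xyz": [-0.5,0,9],"angular": [0,0,0]},{"grip": 0.3,"xyz": [-0.5,0,12],"angular": [0,0,0]},{"grip": 0.3,"xyz": [-0.5,0,12],"angular": [0,0,0]},{"grip": 0.3,"xyz": [-0.5,0,12],"angular": [0,0,0]}])

```text
time_s: 13.1
tcp_pos: [0.5812, 0.1974, 0.1305]
ee_rot: [[-0.998, -0.067, -0.002], [-0.067, 0.998, -0.001], [0.002, -0.0, -1.0]]
wrist_force: [-1.3, 0.6, 1.5]
gripper_width: 0.609
gripper_force: 30.0
```

Seated smoothly 30 mm deep. Release, rise, and shut the fingers above the lid.

Call:
move_arm(series=[{"grip": 0.75,"xyz": [0,0,0],"angular": [0,0,0]},{"grip": 0.9,"xyz": [0,0,0],"angular": [0,0,0]},{"grip": 0.9,"xyz": [0,0,0],"angular": [0,0,0]},{"grip": 0.9,"xyz": [0,0,-20],"angular": [0,0,0]},{"grip": 0.9,"xyz": [0,0,-45],"angular": [0,0,0]},{"grip": 0.5,"xyz": [0,0,-62],"angular": [0,0,0]},{"grip": 0,"xyz": [0,0,-62],"angular": [0,0,0]},{"grip": 0,"xyz": [0,0,-62],"angular": [0,0,0]},{"grip": 0,"xyz": [0,0,-62],"angular": [0,0,0]},{"grip": 0,"xyz": [0,0,-62],"angular": [0,0,0]}])

```text
time_s: 14.1
tcp_pos: [0.5814, 0.1972, 0.192]
ee_rot: [[-0.998, -0.068, -0.002], [-0.068, 0.998, -0.001], [0.002, -0.001, -1.0]]
wrist_force: [0.0, -0.0, -0.7]
gripper_width: 0.532
gripper_force: 0.0
```

Run:
```python
from station import r
from h import *
s=r.sense();c=r.capture("wrist");d=r.capture("scene")
print(s["tcp_pos"],s["wrist_force"],s["gripper_width"])
a=cv2.resize(c["img"][30:300,130:390,::-1],(395,410));b=cv2.resize(d["img"][100:260,190:344,::-1],(395,410),interpolation=cv2.INTER_CUBIC)
cv2.imwrite("pics/w5.png",np.hstack([a,b]))
```

```text
[0.58141307 0.19722118 0.19199309] [ 0.00706823 -0.01734794 -0.67372896] 0.5322205843501541
```

View pics/w5.png

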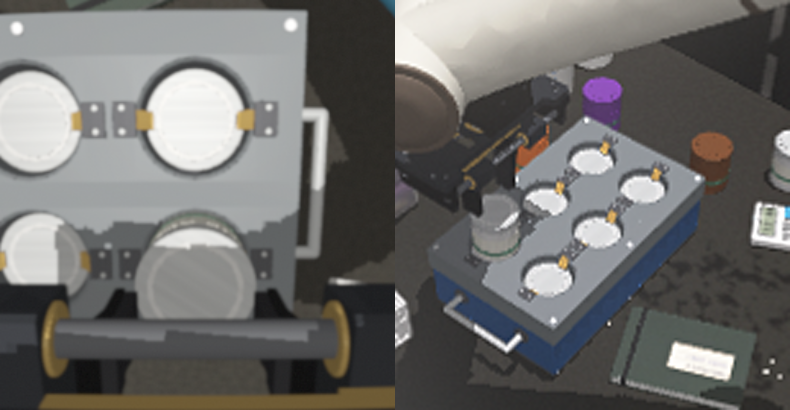

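The tin stands upright in w1. Finish closing, then press slowly.

Call:
move_arm(series=[{"grip": 0,"xyz": [0,0,0],"angular": [0,0,0]},{"grip": 0,"xyz": [0,0,0],"angular": [0,0,0]},{"grip": 0,"xyz": [0,0,0],"angular": [0,0,0]},{"grip": 0,"xyz": [0,0,0],"angular": [0,0,0]},{"grip": 0,"xyz": [0,0,0],"angular": [0,0,0]},{"grip": 0,"xyz": [0,0,10],"angular": [0,0,0]},{"grip": 0,"xyz": [0,0,16],"angular": [0,0,0]},{"grip": 0,"xyz": [0,0,22],"angular": [0,0,0]},{"grip": 0,"xyz": [0,0,28],"angular": [0,0,0]},{"grip": 0,"xyz": [0,0,34],"angular": [0,0,0]}])

```text
time_s: 15.2
tcp_pos: [0.5819, 0.1975, 0.1594]
ee_rot: [[-0.998, -0.068, 0.0], [-0.068, 0.998, -0.0], [-0.0, -0.0, -1.0]]
wrist_force: [-1.5, -0.6, 5.3]
gripper_width: 0.005
gripper_force: 2.6
```

Call:
move_arm(series=[{"grip": 0,"xyz": [0,0,5],"angular": [0,0,0]},{"grip": 0,"xyz": [0,0,10],"angular": [0,0,0]},{"grip": 0,"xyz": [0,0,15],"angular": [0,0,0]},{"grip": 0,"xyz": [0,0,20],"angular": [0,0,0]},{"grip": 0,"xyz": [0,0,25],"angular": [0,0,0]},{"grip": 0,"xyz": [0,0,25],"angular": [0,0,0]}])

```text
time_s: 15.8
tcp_pos: [0.5817, 0.1974, 0.1339]
ee_rot: [[-0.998, -0.068, -0.001], [-0.068, 0.998, -0.0], [0.001, -0.0, -1.0]]
wrist_force: [-1.1, 0.9, 2.8]
gripper_width: 0.006
gripper_force: 1.7
```

Smooth. Press on to about 4 mm below the latch depth (TCP about 0.107).

Call:
move_arm(series=[{"grip": 0,"xyz": [0,0,6],"angular": [0,0,0]},{"grip": 0,"xyz": [0,0,12],"angular": [0,0,0]},{"grip": 0,"xyz": [0,0,18],"angular": [0,0,0]},{"grip": 0,"xyz": [0,0,22],"angular": [0,0,0]},{"grip": 0,"xyz": [0,0,25],"angular": [0,0,0]},{"grip": 0,"xyz": [0,0,28],"angular": [0,0,0]},{"grip": 0,"xyz": [0,0,28],"angular": [0,0,0]},{"grip": 0,"xyz": [0,0,28],"angular": [0,0,0]}])

```text
time_s: 16.6
tcp_pos: [0.5818, 0.1975, 0.1069]
ee_rot: [[-0.998, -0.068, 0.0], [-0.068, 0.998, -0.0], [-0.0, -0.0, -1.0]]
wrist_force: [-2.8, -0.5, 7.5]
gripper_width: 0.001
gripper_force: 3.8
```

Call:
move_arm(series=[{"grip": 0,"xyz": [0,0,-4],"angular": [0,0,0]},{"grip": 0,"xyz": [0,0,-15],"angular": [0,0,0]},{"grip": 0,"xyz": [0,0,-50],"angular": [0,0,0]},{"grip": 1,"xyz": [0,0,-90],"angular": [0,0,0]},{"grip": 1,"xyz": [15,-35,-93],"angular": [0,0,0]},{"grip": 1,"xyz": [33,-76,-93],"angular": [0,0,0]},{"grip": 1,"xyz": [51,-118,-93],"angular": [0,0,0]},{"grip": 1,"xyz": [69,-160,-93],"angular": [0,0,0]},{"grip": 1,"xyz": [87,-201,-93],"angular": [0,0,0]},{"grip": 1,"xyz": [105,-243,-93],"angular": [0,0,0]}])

```text
time_s: 17.6
tcp_pos: [0.4928, -0.0534, 0.1992]
ee_rot: [[-0.998, -0.068, 0.001], [-0.068, 0.998, 0.0], [-0.001, 0.0, -1.0]]
wrist_force: [1.2, 0.1, -1.9]
gripper_width: 0.559
gripper_force: 0.0
```

Call:
move_arm(series=[{"grip": 1,"xyz": [18,-42,0],"angular": [0,0,0]},{"grip": 1,"xyz": [36,-84,0],"angular": [0,0,0]},{"grip": 1,"xyz": [54,-125,0],"angular": [0,0,0]},{"grip": 1,"xyz": [67,-153,0],"angular": [0,0,0]},{"grip": 1,"xyz": [67,-153,0],"angular": [0,0,0]},{"grip": 1,"xyz": [67,-153,0],"angular": [0,0,0]},{"grip": 1,"xyz": [67,-153,0],"angular": [0,0,0]},{"grip": 1,"xyz": [67,-153,0],"angular": [0,0,0]}])

```text
time_s: 18.4
tcp_pos: [0.4376, -0.2084, 0.1992]
ee_rot: [[-0.998, -0.069, 0.0], [-0.069, 0.998, 0.0], [-0.0, 0.0, -1.0]]
wrist_force: [-0.1, 0.2, -0.4]
gripper_width: 1.0
gripper_force: 0.0
```

Run:
```python
from station import r
from h import *
s=r.sense();c=r.capture("wrist");d=r.capture("scene")
print(s["tcp_pos"],s["gripper_width"],to(s,[.4376,-.2092,.062],93.9))
T=c["hand_eye"];P=np.array([[.4376,-.2092,.064]])
pt=(P-s["tcp_pos"])@s["ee_rot"]; pc=(pt-T[:3,3])@T[:3,:3]
uv=cv2.projectPoints(pc,np.zeros(3),np.zeros(3),c["camera_matrix"],np.array([c["k1"],0,0,0,0]))[0].reshape(-1,2)
print(uv)
a=cv2.resize(c["img"][60:300,130:390,::-1],(395,365));b=cv2.resize(d["img"][130:260,190:330,::-1],(395,365),interpolation=cv2.INTER_CUBIC)
cv2.imwrite("pics/w6.png",np.hstack([a,b]))
```

```text
[ 0.43760861 -0.20836169  0.19922866] 1.0003504910750565 (array([ 1.000e-01, -9.000e-01,  1.372e+02]), np.float64(0.0012937115423728221))
[[257.37826113 193.52825128]]
```

View pics/w6.png

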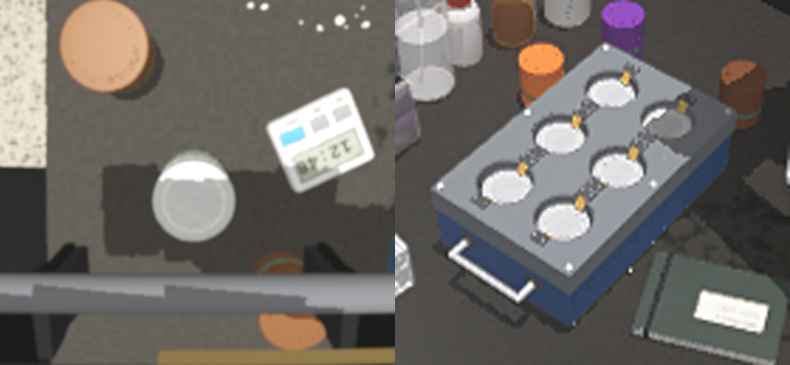

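w1's tin is latched down (scene view) and tin_b's lid is at (257,193), as predicted. Grasp it.

Call:
move_arm(series=[{"grip": 1,"xyz": [0,-1,30],"angular": [0,0,0]},{"grip": 1,"xyz": [0,-1,75],"angular": [0,0,0]},{"grip": 1,"xyz": [0,-1,115],"angular": [0,0,0]},{"grip": 1,"xyz": [0,-1,137],"angular": [0,0,0]},{"grip": 0.3,"xyz": [0,-1,137],"angular": [0,0,0]},{"grip": 0.3,"xyz": [0,-1,137],"angular": [0,0,0]},{"grip": 0.3,"xyz": [0,-1,137],"angular": [0,0,0]},{"grip": 0.3,"xyz": [0,-1,137],"angular": [0,0,0]},{"grip": 0.3,"xyz": [0,-1,137],"angular": [0,0,0]},{"grip": 0.3,"xyz": [0,-1,137],"angular": [0,0,0]}])

```text
time_s: 19.5
tcp_pos: [0.4379, -0.2102, 0.0634]
ee_rot: [[-0.998, -0.068, 0.002], [-0.068, 0.998, -0.0], [-0.002, -0.0, -1.0]]
wrist_force: [-0.8, 1.6, 4.4]
gripper_width: 0.605
gripper_force: 30.0
```

Call:
move_arm(series=[{"grip": 0.3,"xyz": [0,0,0],"angular": [0,0,0]},{"grip": 0.3,"xyz": [0,0,0],"angular": [0,0,0]},{"grip": 0.3,"xyz": [0,0,0],"angular": [0,0,0]}])

```text
time_s: 19.8
tcp_pos: [0.4379, -0.2102, 0.0634]
ee_rot: [[-0.998, -0.068, 0.002], [-0.068, 0.998, -0.0], [-0.002, -0.0, -1.0]]
wrist_force: [-1.6, 1.4, 6.6]
gripper_width: 0.608
gripper_force: 30.0
```

Call:
move_arm(series=[{"grip": 0.3,"xyz": [0,0,-40],"angular": [0,0,0]},{"grip": 0.3,"xyz": [0,0,-85],"angular": [0,0,0]},{"grip": 0.3,"xyz": [0,0,-125],"angular": [0,0,0]},{"grip": 0.3,"xyz": [-9,30,-137],"angular": [0,0,0]},{"grip": 0.3,"xyz": [-22,73,-137],"angular": [0,0,0]},{"grip": 0.3,"xyz": [-36,117,-137],"angular": [0,0,0]},{"grip": 0.3,"xyz": [-49,160,-137],"angular": [0,0,0]},{"grip": 0.3,"xyz": [-62,203,-137],"angular": [0,0,0]},{"grip": 0.3,"xyz": [-75,246,-137],"angular": [0,0,0]},{"grip": 0.3,"xyz": [-85,280,-137],"angular": [0,0,0]}])

```text
time_s: 20.8
tcp_pos: [0.5028, 0.0771, 0.1989]
ee_rot: [[-0.998, -0.069, -0.001], [-0.069, 0.998, 0.0], [0.001, 0.0, -1.0]]
wrist_force: [-0.1, -0.3, -2.0]
gripper_width: 0.609
gripper_force: 30.0
```

Call:
move_arm(series=[{"grip": 0.3,"xyz": [-8,26,0],"angular": [0,0,0]},{"grip": 0.3,"xyz": [-8,26,10],"angular": [0,0,0]},{"grip": 0.3,"xyz": [-8,26,25],"angular": [0,0,0]},{"grip": 0.3,"xyz": [-8,26,35],"angular": [0,0,0]},{"grip": 0.3,"xyz": [-8,26,35],"angular": [0,0,0]},{"grip": 0.3,"xyz": [-8,26,35],"angular": [0,0,0]},{"grip": 0.3,"xyz": [-8,26,35],"angular": [0,0,0]},{"grip": 0.3,"xyz": [-8,26,35],"angular": [0,0,0]}])

```text
time_s: 21.6
tcp_pos: [0.5096, 0.1013, 0.165]
ee_rot: [[-0.998, -0.067, 0.001], [-0.067, 0.998, 0.001], [-0.001, 0.001, -1.0]]
wrist_force: [-0.0, -0.2, -2.2]
gripper_width: 0.607
gripper_force: 30.0
```

Run:
```python
from station import r
from h import *
s=r.sense()
print(s["tcp_pos"],s["wrist_force"],s["gripper_force"],to(s,[.510,.1018,.160],93.9))
```

```text
[0.50963216 0.10129239 0.16498229] [-0.03405444 -0.18908761 -2.21230296] 30.000113239511847 (array([-0.4,  0.5,  5. ]), np.float64(-0.0006388601874834944))
```

Call:
move_arm(series=[{"grip": 0.3,"xyz": [-0.5,0.5,3],"angular": [0,0,0]},{"grip": 0.3,"xyz": [-0.5,0.5,6],"angular": [0,0,0]},{"grip": 0.3,"xyz": [-0.5,0.5,9],"angular": [0,0,0]},{"grip": 0.3,"xyz": [-0.5,0.5,12],"angular": [0,0,0]},{"grip": 0.3,"xyz": [-0.5,0.5,12],"angular": [0,0,0]}])

```text
time_s: 22.1
tcp_pos: [0.5104, 0.1022, 0.1529]
ee_rot: [[-0.998, -0.068, 0.002], [-0.068, 0.998, 0.0], [-0.002, 0.0, -1.0]]
wrist_force: [0.1, 0.2, 3.0]
gripper_width: 0.608
gripper_force: 30.0
```

Call:
move_arm(series=[{"grip": 0.3,"xyz": [0,0,3],"angular": [0,0,0]},{"grip": 0.3,"xyz": [0,0,6],"angular": [0,0,0]},{"grip": 0.3,"xyz": [0,0,9],"angular": [0,0,0]},{"grip": 0.3,"xyz": [0,0,12],"angular": [0,0,0]},{"grip": 0.3,"xyz": [0,0,12],"angular": [0,0,0]}])

```text
time_s: 22.6
tcp_pos: [0.5172, 0.1039, 0.1491]
ee_rot: [[-0.997, -0.073, 0.02], [-0.073, 0.997, 0.004], [-0.02, 0.002, -1.0]]
wrist_force: [0.4, -1.4, 31.5]
gripper_width: 0.603
gripper_force: 30.0
```

Call:
move_arm(series=[{"grip": 0.3,"xyz": [0,0,-4],"angular": [0,0,0]},{"grip": 0.3,"xyz": [0,0,-8],"angular": [0,0,0]},{"grip": 0.3,"xyz": [0,0,-12],"angular": [0,0,0]},{"grip": 0.3,"xyz": [0,0,-12],"angular": [0,0,0]},{"grip": 0.3,"xyz": [0,0,-12],"angular": [0,0,0]}])

```text
time_s: 23.1
tcp_pos: [0.5108, 0.1024, 0.1527]
ee_rot: [[-0.998, -0.068, 0.002], [-0.068, 0.998, 0.001], [-0.002, 0.0, -1.0]]
wrist_force: [5.2, 0.1, 3.0]
gripper_width: 0.602
gripper_force: 30.0
```

Run:
```python
from station import r
from h import *
s=r.sense();c=r.capture("wrist");d=r.capture("scene")
print(s["tcp_pos"],s["wrist_force"])
T=c["hand_eye"];P=np.c_[W,np.full(6,.098)]
pt=(P-s["tcp_pos"])@s["ee_rot"]; pc=(pt-T[:3,3])@T[:3,:3]
uv=cv2.projectPoints(pc,np.zeros(3),np.zeros(3),c["camera_matrix"],np.array([c["k1"],0,0,0,0]))[0].reshape(-1,2)
print(uv.round(1).tolist())
a=cv2.resize(c["img"][110:300,160:360,::-1],(480,456));b=cv2.resize(d["img"][130:230,200:310,::-1],(300,273),interpolation=cv2.INTER_CUBIC)
b=np.vstack([b,np.zeros((456-273,300,3),np.uint8)])
cv2.imwrite("pics/w7.png",np.hstack([a,b]))
```

```text
[0.51081101 0.10235384 0.15271764] [5.21493618 0.06159583 3.02458953]
[[369.8, 308.8], [258.0, 310.3], [145.9, 308.8], [380.8, 217.0], [257.6, 217.3], [134.3, 217.0]]
```

View pics/w7.png

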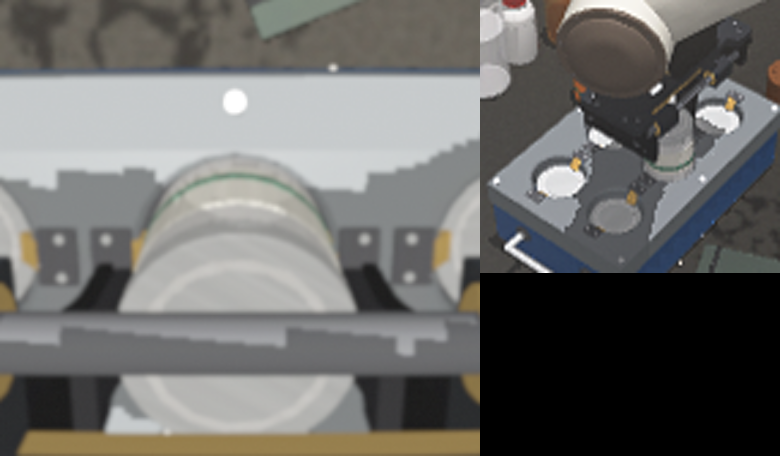

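The tin sits close to the near (−x) rim, and the force on the tool is +x, as at w1. Raise slightly and shift away from the robot.

Call:
move_arm(series=[{"grip": 0.3,"xyz": [0,0,-3],"angular": [0,0,0]},{"grip": 0.3,"xyz": [-1.5,0,-3],"angular": [0,0,0]},{"grip": 0.3,"xyz": [-1.5,0,-3],"angular": [0,0,0]},{"grip": 0.3,"xyz": [-1.5,0,-3],"angular": [0,0,0]}])

```text
time_s: 23.6
tcp_pos: [0.5099, 0.1016, 0.1542]
ee_rot: [[-0.998, -0.067, -0.004], [-0.067, 0.998, -0.001], [0.004, -0.001, -1.0]]
wrist_force: [0.0, -0.2, -3.4]
gripper_width: 0.61
gripper_force: 30.0
```

Call:
move_arm(series=[{"grip": 0.3,"xyz": [0,0,2],"angular": [0,0,0]},{"grip": 0.3,"xyz": [0,0,4],"angular": [0,0,0]},{"grip": 0.3,"xyz": [0,0,4],"angular": [0,0,0]},{"grip": 0.3,"xyz": [0,0,4],"angular": [0,0,0]}])

```text
time_s: 24.0
tcp_pos: [0.5107, 0.1018, 0.151]
ee_rot: [[-0.998, -0.068, -0.001], [-0.068, 0.998, -0.0], [0.001, -0.0, -1.0]]
wrist_force: [-0.3, 0.1, 0.3]
gripper_width: 0.607
gripper_force: 30.0
```

Call:
move_arm(series=[{"grip": 0.3,"xyz": [0,0,2],"angular": [0,0,0]},{"grip": 0.3,"xyz": [0,0,4],"angular": [0,0,0]},{"grip": 0.3,"xyz": [0,0,6],"angular": [0,0,0]},{"grip": 0.3,"xyz": [0,0,6],"angular": [0,0,0]}])

```text
time_s: 24.4
tcp_pos: [0.5133, 0.1024, 0.1496]
ee_rot: [[-0.998, -0.07, 0.006], [-0.07, 0.998, 0.0], [-0.006, -0.0, -1.0]]
wrist_force: [-3.8, 0.1, 20.6]
gripper_width: 0.605
gripper_force: 30.0
```

Pads let the tin pivot, so it is likely slightly tilted in the grip. Relieve the force, let go so that it levels itself on the plate, then regrip.

Call:
move_arm(series=[{"grip": 0.3,"xyz": [0,0,-3],"angular": [0,0,0]},{"grip": 0.3,"xyz": [0,0,-5],"angular": [0,0,0]},{"grip": 0.3,"xyz": [0,0,-5],"angular": [0,0,0]},{"grip": 0.65,"xyz": [0,0,-5],"angular": [0,0,0]},{"grip": 0.68,"xyz": [0,0,-5],"angular": [0,0,0]},{"grip": 0.7,"xyz": [0,0,-5],"angular": [0,0,0]},{"grip": 0.7,"xyz": [0,0,-5],"angular": [0,0,0]},{"grip": 0.7,"xyz": [0,0,-5],"angular": [0,0,0]}])

```text
time_s: 25.2
tcp_pos: [0.511, 0.1019, 0.15]
ee_rot: [[-0.998, -0.068, -0.001], [-0.068, 0.998, -0.0], [0.001, -0.0, -1.0]]
wrist_force: [0.4, -0.4, -0.6]
gripper_width: 0.698
gripper_force: 0.0
```

Run:
```python
from station import r
from h import *
s=r.sense();c=r.capture("wrist");im=c["img"].astype(int)
print(s["tcp_pos"],s["wrist_force"],s["gripper_width"])
K=c["camera_matrix"];T=c["hand_eye"];k=np.array([c["k1"],0,0,0,0])
def pr(P):
    pt=(np.array(P)-s["tcp_pos"])@s["ee_rot"];return cv2.projectPoints((pt-T[:3,3])@T[:3,:3],np.zeros(3),np.zeros(3),K,k)[0].reshape(-1,2)
ux=np.array([np.cos(np.radians(3.9)),np.sin(np.radians(3.9))]);w=np.array([.510,.1020])
for n,z,rad in [("rim",.098,.0295),("body@cover",.098,.027),("lid",.150,.027)]:
    print(n,pr([[*(w-rad*ux),z]]).round(1))
for y in range(160,226,2): print(y,im[y,258],end=" ")
```

```text
[0.51101749 0.10193955 0.15003324] [ 0.42402112 -0.40478941 -0.56369384] 0.6976588684984505
rim [[258.4 179.1]]
body@cover [[258.4 182.7]]
lid [[258.4 203.1]]
160 [197 201 202] 162 [198 201 202] 164 [197 201 202] 166 [197 201 202] 168 [197 201 202] 170 [197 201 202] 172 [198 202 203] 174 [185 188 189] 176 [170 170 169] 178 [169 168 164] 180 [181 178 171] 182 [163 165 154] 184 [118 143 125] 186 [187 185 175] 188 [190 187 178] 190 [189 187 177] 192 [189 187 177] 194 [196 194 185] 196 [213 211 205] 198 [187 186 183] 200 [184 183 180] 202 [164 163 159] 204 [149 148 146] 206 [150 150 147] 208 [155 155 152] 210 [182 181 179] 212 [183 182 180] 214 [178 178 176] 216 [176 177 174] 218 [177 178 175] 220 [187 186 183] 222 [198 196 192] 224 [192 191 188]
```

The numbers put the rim edge and tin body where expected: the tin is free, upright and in the bore. Go up, shut, and press on the lid.

Call:
move_arm(series=[{"grip": 0.85,"xyz": [0,0,0],"angular": [0,0,0]},{"grip": 0.85,"xyz": [0,0,0],"angular": [0,0,0]},{"grip": 0.85,"xyz": [0,0,-15],"angular": [0,0,0]},{"grip": 0.85,"xyz": [0,0,-40],"angular": [0,0,0]},{"grip": 0,"xyz": [0,0,-42],"angular": [0,0,0]},{"grip": 0,"xyz": [0,0,-42],"angular": [0,0,0]},{"grip": 0,"xyz": [0,0,-42],"angular": [0,0,0]},{"grip": 0,"xyz": [0,0,-42],"angular": [0,0,0]},{"grip": 0,"xyz": [0,0,-42],"angular": [0,0,0]},{"grip": 0,"xyz": [0,0,-42],"angular": [0,0,0]}])

```text
time_s: 26.25
tcp_pos: [0.511, 0.102, 0.1918]
ee_rot: [[-0.998, -0.068, -0.001], [-0.068, 0.998, -0.0], [0.001, -0.0, -1.0]]
wrist_force: [-0.2, 0.2, -0.7]
gripper_width: 0.388
gripper_force: 0.0
```

Run:
```python
from station import r
from h import *
s=r.sense();d=r.capture("top");c=r.capture("wrist")
print(s["tcp_pos"],s["wrist_force"],s["gripper_width"])
im=c["img"].astype(int);K=c["camera_matrix"];T=c["hand_eye"];k=np.array([c["k1"],0,0,0,0])
def pr(P):
    pt=(np.array(P)-s["tcp_pos"])@s["ee_rot"];return cv2.projectPoints((pt-T[:3,3])@T[:3,:3],np.zeros(3),np.zeros(3),K,k)[0].reshape(-1,2)
ux=np.array([np.cos(np.radians(3.9)),np.sin(np.radians(3.9))]);w=np.array([.510,.1020])
for n,z,rad in [("rim",.098,.0295),("body@cover",.098,.027),("lid",.150,.027)]:
    print(n,pr([[*(w-rad*ux),z]]).round(1))
for y in range(130,226,2): print(y,im[y,258].sum()//3,end=" ")
```

```text
[0.51104114 0.1019568  0.19178444] [-0.1732687   0.15033191 -0.73047877] 0.38837218760244413
rim [[258.4 169.8]]
body@cover [[258.4 172.7]]
lid [[258.4 185.8]]
130 97 132 97 134 97 136 90 138 145 140 194 142 199 144 255 146 255 148 255 150 255 152 219 154 195 156 196 158 196 160 195 162 195 164 194 166 159 168 166 170 167 172 139 174 166 176 180 178 179 180 207 182 191 184 170 186 158 188 168 190 241 192 253 194 192 196 170 198 178 200 189 202 182 204 176 206 176 208 174 210 173 212 171 214 171 216 173 218 174 220 172 222 171 224 170
```

Call:
move_arm(series=[{"grip": 0,"xyz": [0,0,0],"angular": [0,0,0]},{"grip": 0,"xyz": [0,0,0],"angular": [0,0,0]},{"grip": 0,"xyz": [0,0,0],"angular": [0,0,0]},{"grip": 0,"xyz": [0,0,8],"angular": [0,0,0]},{"grip": 0,"xyz": [0,0,13],"angular": [0,0,0]},{"grip": 0,"xyz": [0,0,16],"angular": [0,0,0]},{"grip": 0,"xyz": [0,0,19],"angular": [0,0,0]},{"grip": 0,"xyz": [0,0,22],"angular": [0,0,0]},{"grip": 0,"xyz": [0,0,22],"angular": [0,0,0]}])

```text
time_s: 27.25
tcp_pos: [0.5167, 0.1045, 0.1766]
ee_rot: [[-0.997, -0.07, 0.016], [-0.07, 0.998, 0.006], [-0.016, 0.004, -1.0]]
wrist_force: [-1.2, 7.1, 20.7]
gripper_width: 0.002
gripper_force: 10.4
```

The arm is compliant and drifts +x under load, so the press is off centre. Back off and press again with −x compensation.

Call:
move_arm(series=[{"grip": 0,"xyz": [0,0,-9],"angular": [0,0,0]},{"grip": 0,"xyz": [2,0,-9],"angular": [0,0,0]},{"grip": 0,"xyz": [2,0,-9],"angular": [0,0,0]},{"grip": 0,"xyz": [3,0,-5],"angular": [0,0,0]},{"grip": 0,"xyz": [5,-1,-2],"angular": [0,0,0]},{"grip": 0,"xyz": [6,-2,0],"angular": [0,0,0]},{"grip": 0,"xyz": [7,-2,2],"angular": [0,0,0]},{"grip": 0,"xyz": [7,-2,2],"angular": [0,0,0]}])

```text
time_s: 28.05
tcp_pos: [0.5138, 0.104, 0.1758]
ee_rot: [[-0.997, -0.073, 0.026], [-0.072, 0.997, 0.009], [-0.026, 0.007, -1.0]]
wrist_force: [5.6, 6.8, 22.8]
gripper_width: 0.003
gripper_force: 11.2
```

Call:
move_arm(series=[{"grip": 0,"xyz": [0,0,-10],"angular": [0,0,0]},{"grip": 0.9,"xyz": [-7,2,-28],"angular": [0,0,0]},{"grip": 0.9,"xyz": [-7,2,-28],"angular": [0,0,0]},{"grip": 0.9,"xyz": [-7,2,-28],"angular": [0,0,0]},{"grip": 0.9,"xyz": [-7,2,-28],"angular": [0,0,0]},{"grip": 0.9,"xyz": [-7,2,-28],"angular": [0,0,0]},{"grip": 0.9,"xyz": [-7,2,-28],"angular": [0,0,0]},{"grip": 0.9,"xyz": [-7,2,-28],"angular": [0,0,0]},{"grip": 0.9,"xyz": [-7,2,-28],"angular": [0,0,0]}])

```text
time_s: 28.95
tcp_pos: [0.5112, 0.102, 0.1962]
ee_rot: [[-0.998, -0.068, -0.0], [-0.068, 0.998, -0.0], [0.0, -0.0, -1.0]]
wrist_force: [0.2, 0.2, -0.8]
gripper_width: 0.65
gripper_force: 0.0
```

Run:
```python
from station import r
from h import *
import pickle
s=r.sense();c=r.capture("wrist");d=r.capture("scene");pickle.dump((s,c,d),open("w5.pkl","wb"))
print(s["tcp_pos"],s["wrist_force"],s["gripper_width"],s["ee_rot"].round(4).tolist())
im=c["img"].astype(int);K=c["camera_matrix"];T=c["hand_eye"];k=np.array([c["k1"],0,0,0,0])
def pr(P):
    pt=(np.array(P)-s["tcp_pos"])@s["ee_rot"];return cv2.projectPoints((pt-T[:3,3])@T[:3,:3],np.zeros(3),np.zeros(3),K,k)[0].reshape(-1,2)
P0=np.array([.5097,.1023]);a=np.radians(3.9);ux=np.array([np.cos(a),np.sin(a)]);uy=np.array([-ux[1],ux[0]])
p=pr([[*(P0+sx*ux+sy*uy),z] for sx,sy,z in [(0,-.0295,.098),(0,.0295,.098),(-.0295,0,.098),(0,-.027,.15),(0,.027,.15),(-.027,0,.15),(-.015,-.0225,.15),(-.015,.0225,.15)]])
print(p.round(1).tolist())
# brass pixels (bolts): clearly yellow
hsv=cv2.cvtColor(c["img"],cv2.COLOR_RGB2HSV);m=cv2.inRange(hsv,(12,90,90),(30,255,255));m[235:]=0
n,l,st,ce=cv2.connectedComponentsWithStats(m)
print([(ce[i].round(1).tolist(),st[i].tolist()) for i in range(1,n) if st[i,4]>12])
# edges along lid rows
g=cv2.cvtColor(c["img"],cv2.COLOR_RGB2GRAY).astype(int)
for row in (180,195,205,215,222):
    gx=np.abs(np.gradient(g[row].astype(float)));print(row,[(int(i),round(gx[i])) for i in np.argsort(-gx)[:60] if 200<i<320 and gx[i]>12 and gx[i]>=gx[i-1:i+2].max()])
```

```text
[0.51115122 0.10198779 0.19616581] [ 0.15109275  0.22879937 -0.84742032] 0.6502418802169319 [[-0.9977, -0.0677, -0.0002], [-0.0677, 0.9977, -0.0001], [0.0002, -0.0001, -1.0]]
[[224.8, 202.2], [292.6, 202.1], [258.7, 168.4], [219.7, 222.2], [297.9, 222.2], [258.8, 183.8], [225.5, 201.2], [292.0, 201.2]]
[([77.4, 159.3], [65, 153, 21, 17, 107]), ([38.4, 179.3], [9, 154, 68, 55, 2532]), ([127.6, 199.1], [121, 193, 14, 13, 152]), ([329.6, 198.3], [327, 193, 6, 12, 55]), ([389.0, 198.3], [382, 192, 15, 13, 155]), ([186.9, 198.8], [184, 194, 6, 11, 49]), ([152.4, 231.4], [145, 228, 16, 7, 87]), ([364.5, 231.4], [357, 228, 16, 7, 90])]
180 [(308, 29), (233, 27), (286, 21), (283, 20), (240, 14), (237, 14)]
195 [(212, 32), (301, 30), (216, 29), (305, 29), (317, 28), (292, 18), (308, 16), (204, 16), (313, 16), (208, 15)]
205 [(298, 28), (226, 21), (312, 16), (209, 16), (204, 16), (308, 14)]
215 [(227, 16), (302, 16)]
222 [(304, 31), (212, 22), (225, 18), (203, 16), (313, 16)]
```

The tin seems to lean slightly on the bolts. Regrip it, take it out, re-level it on the bench at its old spot, and retry.

Call:
move_arm(series=[{"grip": 0.9,"xyz": [0,0,0],"angular": [0,0,0]},{"grip": 0.9,"xyz": [0,0,10],"angular": [0,0,0]},{"grip": 0.9,"xyz": [0,0,30],"angular": [0,0,0]},{"grip": 0.9,"xyz": [0,0,44],"angular": [0,0,0]},{"grip": 0.9,"xyz": [0,0,44],"angular": [0,0,0]},{"grip": 0.3,"xyz": [0,0,44],"angular": [0,0,0]},{"grip": 0.3,"xyz": [0,0,44],"angular": [0,0,0]},{"grip": 0.3,"xyz": [0,0,44],"angular": [0,0,0]},{"grip": 0.3,"xyz": [0,0,44],"angular": [0,0,0]},{"grip": 0.3,"xyz": [0,0,44],"angular": [0,0,0]}])

```text
time_s: 30.05
tcp_pos: [0.512, 0.1027, 0.1532]
ee_rot: [[-0.998, -0.068, 0.003], [-0.068, 0.998, 0.002], [-0.003, 0.001, -1.0]]
wrist_force: [0.1, 2.4, 1.3]
gripper_width: 0.616
gripper_force: 29.1
```

Call:
move_arm(series=[{"grip": 0.3,"xyz": [0,0,0],"angular": [0,0,0]},{"grip": 0.3,"xyz": [0,0,0],"angular": [0,0,0]},{"grip": 0.3,"xyz": [0,0,0],"angular": [0,0,0]}])

```text
time_s: 30.35
tcp_pos: [0.512, 0.1027, 0.1531]
ee_rot: [[-0.998, -0.068, 0.002], [-0.068, 0.998, 0.001], [-0.002, 0.001, -1.0]]
wrist_force: [0.7, 3.6, 5.0]
gripper_width: 0.621
gripper_force: 29.1
```

Call:
move_arm(series=[{"grip": 0.3,"xyz": [0,0,-6],"angular": [0,0,0]},{"grip": 0.3,"xyz": [0,0,-14],"angular": [0,0,0]},{"grip": 0.3,"xyz": [0,0,-25],"angular": [0,0,0]},{"grip": 0.3,"xyz": [0,0,-45],"angular": [0,0,0]},{"grip": 0.3,"xyz": [0,0,-45],"angular": [0,0,0]}])

```text
time_s: 30.85
tcp_pos: [0.5124, 0.1019, 0.2001]
ee_rot: [[-0.998, -0.068, 0.004], [-0.068, 0.998, 0.001], [-0.004, 0.001, -1.0]]
wrist_force: [0.6, 0.1, -1.7]
gripper_width: 0.617
gripper_force: 29.2
```

Call:
move_arm(series=[{"grip": 0.3,"xyz": [9,-30,0],"angular": [0,0,0]},{"grip": 0.3,"xyz": [23,-72,0],"angular": [0,0,0]},{"grip": 0.3,"xyz": [36,-115,0],"angular": [0,0,0]},{"grip": 0.3,"xyz": [50,-158,0],"angular": [0,0,0]},{"grip": 0.3,"xyz": [63,-200,0],"angular": [0,0,0]},{"grip": 0.3,"xyz": [77,-243,0],"angular": [0,0,0]},{"grip": 0.3,"xyz": [88,-280,0],"angular": [0,0,0]},{"grip": 0.3,"xyz": [96,-305,0],"angular": [0,0,0]},{"grip": 0.3,"xyz": [96,-305,40],"angular": [0,0,0]},{"grip": 0.3,"xyz": [96,-305,80],"angular": [0,0,0]}])

```text
time_s: 31.85
tcp_pos: [0.4357, -0.21, 0.117]
ee_rot: [[-0.998, -0.065, 0.002], [-0.065, 0.998, -0.0], [-0.002, -0.0, -1.0]]
wrist_force: [0.3, -0.3, -1.8]
gripper_width: 0.612
gripper_force: 29.2
```

Call:
move_arm(series=[{"grip": 0.3,"xyz": [0,0,25],"angular": [0,0,0]},{"grip": 0.3,"xyz": [0,0,42],"angular": [0,0,0]},{"grip": 0.3,"xyz": [0,0,47],"angular": [0,0,0]},{"grip": 0.3,"xyz": [0,0,49],"angular": [0,0,0]},{"grip": 0.3,"xyz": [0,0,50],"angular": [0,0,0]},{"grip": 0.3,"xyz": [0,0,50],"angular": [0,0,0]}])

```text
time_s: 32.45
tcp_pos: [0.4366, -0.2089, 0.0681]
ee_rot: [[-0.998, -0.068, 0.002], [-0.068, 0.998, -0.0], [-0.002, -0.0, -1.0]]
wrist_force: [0.6, 1.1, -2.3]
gripper_width: 0.616
gripper_force: 29.2
```

Call:
move_arm(series=[{"grip": 0.3,"xyz": [0,0,2],"angular": [0,0,0]},{"grip": 0.3,"xyz": [0,0,3],"angular": [0,0,0]},{"grip": 0.65,"xyz": [0,0,3],"angular": [0,0,0]},{"grip": 0.7,"xyz": [0,0,3],"angular": [0,0,0]},{"grip": 0.8,"xyz": [0,0,4],"angular": [0,0,0]},{"grip": 0.8,"xyz": [0,0,6],"angular": [0,0,0]},{"grip": 0.8,"xyz": [0,0,7],"angular": [0,0,0]},{"grip": 0.8,"xyz": [0,0,7],"angular": [0,0,0]}])

```text
time_s: 33.25
tcp_pos: [0.4359, -0.2087, 0.06]
ee_rot: [[-0.998, -0.068, -0.001], [-0.068, 0.998, 0.0], [0.001, 0.0, -1.0]]
wrist_force: [-0.1, 0.7, -0.2]
gripper_width: 0.8
gripper_force: 0.0
```

Run:
```python
from station import r
from h import *
s=r.sense();c=r.capture("top")
print(s["tcp_pos"],s["wrist_force"],s["gripper_width"])
b,e,a=blob(c["img"],(360,219));print(b,e,a,ray_z(c,[b,e[:2]],.064)[:,:2].round(4).tolist())
for n,q in (("w1",(238.4,175.8)),("w4",(240.2,199.3)),("w5",(267.4,197.4))):
    b,e,a=blob(c["img"],q,14,150);print(n,b.round(1),a,ray_z(c,[b],.086)[0].round(4))
```

```text
[ 0.43592624 -0.20872181  0.0599607 ] [-0.10647799  0.71246206 -0.15449943] 0.7998933999757146
[362.94736842 215.57699805] (363.1875, 216.0, 15.424436569213867) 513 [[0.4486, -0.2194], [0.4472, -0.2202]]
w1 [238.  175.5] 698 [0.5816 0.1985 0.086 ]
w4 [240.  199.3] 720 [0.5027 0.1918 0.086 ]
w5 [267.3 202.3] 479 [0.4928 0.1021 0.086 ]
```

Call:
move_arm(series=[{"grip": 0.5,"xyz": [0,0,0],"angular": [0,0,0]},{"grip": 0.3,"xyz": [0,0,0],"angular": [0,0,0]},{"grip": 0.3,"xyz": [0,0,0],"angular": [0,0,0]},{"grip": 0.3,"xyz": [0,0,0],"angular": [0,0,0]},{"grip": 0.3,"xyz": [0,0,0],"angular": [0,0,0]},{"grip": 0.3,"xyz": [0,0,0],"angular": [0,0,0]}])

```text
time_s: 33.9
tcp_pos: [0.4363, -0.2089, 0.0604]
ee_rot: [[-0.998, -0.068, 0.0], [-0.068, 0.998, -0.0], [-0.0, -0.0, -1.0]]
wrist_force: [0.6, -1.0, -0.1]
gripper_width: 0.611
gripper_force: 30.0
```

Call:
move_arm(series=[{"grip": 0.3,"xyz": [0,0,-40],"angular": [0,0,0]},{"grip": 0.3,"xyz": [0,0,-85],"angular": [0,0,0]},{"grip": 0.3,"xyz": [0,0,-125],"angular": [0,0,0]},{"grip": 0.3,"xyz": [-9,30,-137],"angular": [0,0,0]},{"grip": 0.3,"xyz": [-22,72,-137],"angular": [0,0,0]},{"grip": 0.3,"xyz": [-36,116,-137],"angular": [0,0,0]},{"grip": 0.3,"xyz": [-49,159,-137],"angular": [0,0,0]},{"grip": 0.3,"xyz": [-62,202,-137],"angular": [0,0,0]},{"grip": 0.3,"xyz": [-75,245,-137],"angular": [0,0,0]},{"grip": 0.3,"xyz": [-87,280,-137],"angular": [0,0,0]}])

```text
time_s: 34.9
tcp_pos: [0.5034, 0.0787, 0.1967]
ee_rot: [[-0.998, -0.069, -0.001], [-0.069, 0.998, 0.0], [0.001, 0.0, -1.0]]
wrist_force: [1.0, -0.2, -1.9]
gripper_width: 0.608
gripper_force: 30.0
```

Call:
move_arm(series=[{"grip": 0.3,"xyz": [-7.5,25.5,0],"angular": [0,0,0]},{"grip": 0.3,"xyz": [-7.5,25.5,10],"angular": [0,0,0]},{"grip": 0.3,"xyz": [-7.5,25.5,25],"angular": [0,0,0]},{"grip": 0.3,"xyz": [-7.5,25.5,35],"angular": [0,0,0]},{"grip": 0.3,"xyz": [-7.5,25.5,35],"angular": [0,0,0]},{"grip": 0.3,"xyz": [-7.5,25.5,35],"angular": [0,0,0]},{"grip": 0.3,"xyz": [-7.5,25.5,35],"angular": [0,0,0]},{"grip": 0.3,"xyz": [-7.5,25.5,35],"angular": [0,0,0]}])

```text
time_s: 35.7
tcp_pos: [0.51, 0.1023, 0.163]
ee_rot: [[-0.998, -0.067, 0.001], [-0.067, 0.998, 0.001], [-0.001, 0.001, -1.0]]
wrist_force: [0.4, -1.0, -2.6]
gripper_width: 0.61
gripper_force: 30.0
```

Run:
```python
from station import r
from h import *
import pickle
s=r.sense();c=r.capture("wrist")
pickle.dump((s,c),open("w8.pkl","wb"))
print(s["tcp_pos"],s["wrist_force"],s["gripper_width"],to(s,[.5097,.1023,.16],93.9))
K=c["camera_matrix"];T=c["hand_eye"];k=np.array([c["k1"],0,0,0,0])
def pr(P):
    pt=(np.array(P)-s["tcp_pos"])@s["ee_rot"];return cv2.projectPoints((pt-T[:3,3])@T[:3,:3],np.zeros(3),np.zeros(3),K,k)[0].reshape(-1,2)
P0=s["tcp_pos"][:2];a=np.radians(3.9);ux=np.array([np.cos(a),np.sin(a)]);b=s["tcp_pos"][2]-.0604
print("base,lid front",pr([[*(P0-.027*ux),b],[*(P0-.027*ux),b+.064]]).round(1).tolist(),"rim",pr([[.5097-.0295,.1023-.002,.098]]).round(1))
hsv=cv2.cvtColor(c["img"],cv2.COLOR_RGB2HSV);m=cv2.inRange(hsv,(12,90,90),(30,255,255));m[245:]=0
n,l,st,ce=cv2.connectedComponentsWithStats(m)
print([(ce[i].round(1).tolist(),st[i].tolist()) for i in range(1,n) if st[i,4]>12])
g=cv2.cvtColor(c["img"],cv2.COLOR_RGB2GRAY);print([(y,int(g[y,258])) for y in range(158,216,2)])
```

```text
[0.51004448 0.10232433 0.16298637] [ 0.42415361 -0.95116502 -2.62705933] 0.6100372048355402 (array([ 0.3, -0. ,  3. ]), np.float64(-0.0006182873256706866))
base,lid front [[258.1, 181.6], [258.1, 207.1]] rim [[258.1 176.5]]
[([53.9, 160.8], [44, 156, 17, 14, 88]), ([22.7, 185.4], [0, 159, 59, 60, 2438]), ([109.1, 210.8], [100, 203, 18, 15, 210]), ([406.6, 210.0], [399, 203, 17, 14, 204]), ([175.8, 210.8], [173, 205, 7, 13, 65]), ([218.8, 208.9], [217, 204, 6, 12, 30]), ([339.5, 210.2], [337, 204, 6, 14, 66]), ([156.2, 235.8], [148, 228, 19, 17, 203]), ([360.8, 235.7], [351, 228, 19, 17, 206])]
[(158, 201), (160, 201), (162, 201), (164, 201), (166, 201), (168, 201), (170, 203), (172, 188), (174, 183), (176, 222), (178, 181), (180, 167), (182, 165), (184, 138), (186, 171), (188, 173), (190, 174), (192, 216), (194, 192), (196, 162), (198, 150), (200, 154), (202, 247), (204, 255), (206, 209), (208, 180), (210, 180), (212, 183), (214, 196)]
```

Run:
```python
import pickle,cv2,numpy as np
s,c=pickle.load(open("w8.pkl","rb"));g=cv2.GaussianBlur(cv2.cvtColor(c["img"],cv2.COLOR_RGB2GRAY),(3,3),0).astype(float)
for row in (182,186,190,194,198,208): print(row,g[row,208:250].astype(int).tolist(),"|",g[row,307:265:-1].astype(int).tolist())
print(c["img"][208,212:226].tolist(),c["img"][208,304:290:-1].tolist())
```

```text
182 [139, 140, 140, 140, 139, 139, 139, 138, 136, 135, 135, 135, 135, 135, 135, 135, 134, 136, 143, 156, 173, 188, 192, 184, 170, 160, 163, 181, 206, 229, 245, 251, 247, 232, 210, 192, 186, 184, 179, 171, 167, 168] | [210, 210, 210, 210, 210, 210, 210, 209, 210, 210, 210, 210, 210, 210, 210, 210, 211, 211, 211, 210, 206, 200, 190, 177, 164, 155, 154, 166, 188, 199, 194, 185, 183, 183, 183, 181, 179, 176, 172, 169, 168, 166]
186 [135, 135, 135, 135, 135, 135, 135, 135, 135, 135, 135, 135, 135, 135, 135, 135, 134, 131, 126, 120, 115, 115, 121, 134, 152, 170, 188, 202, 209, 208, 202, 189, 172, 157, 152, 153, 152, 150, 147, 147, 151, 155] | [203, 202, 197, 190, 185, 183, 183, 183, 183, 183, 183, 183, 183, 183, 183, 182, 176, 163, 150, 140, 130, 125, 127, 139, 155, 167, 172, 173, 171, 167, 161, 156, 150, 146, 144, 144, 146, 148, 148, 148, 152, 158]
190 [135, 135, 135, 135, 135, 135, 135, 135, 135, 136, 135, 135, 135, 134, 131, 126, 121, 115, 108, 107, 121, 146, 167, 176, 175, 168, 161, 155, 148, 145, 148, 158, 167, 173, 175, 175, 173, 171, 170, 172, 175, 176] | [135, 135, 135, 135, 134, 1
[... 1196 characters left out ...]
 184, 184, 183, 183, 182, 182, 182, 182, 182, 182] | [120, 103, 95, 93, 94, 94, 94, 97, 112, 133, 146, 153, 161, 169, 171, 165, 156, 148, 145, 145, 148, 153, 159, 166, 172, 177, 180, 183, 185, 186, 187, 188, 187, 187, 187, 186, 185, 183, 181, 182, 183, 184]
[[94, 94, 95], [95, 95, 96], [94, 95, 97], [96, 96, 95], [124, 111, 94], [162, 137, 91], [177, 149, 92], [177, 149, 90], [173, 150, 96], [161, 152, 118], [159, 160, 145], [169, 169, 161], [175, 173, 166], [167, 165, 161]] [[93, 93, 94], [94, 94, 95], [94, 95, 97], [93, 94, 97], [93, 93, 93], [121, 107, 89], [161, 136, 88], [172, 148, 96], [166, 152, 118], [166, 162, 145], [174, 172, 163], [177, 176, 168], [170, 168, 162], [156, 155, 151]]
```

Centred in y to about 0.3 mm; in x the tin is about 2 mm toward the robot. Shift and lower.

Call:
move_arm(series=[{"grip": 0.3,"xyz": [-2,0,3],"angular": [0,0,0]},{"grip": 0.3,"xyz": [-2,0,6],"angular": [0,0,0]},{"grip": 0.3,"xyz": [-2,0,9],"angular": [0,0,0]},{"grip": 0.3,"xyz": [-2,0,12],"angular": [0,0,0]},{"grip": 0.3,"xyz": [-2,0,12],"angular": [0,0,0]}])

```text
time_s: 36.25
tcp_pos: [0.5121, 0.1027, 0.1502]
ee_rot: [[-0.998, -0.068, 0.001], [-0.068, 0.998, 0.0], [-0.001, 0.0, -1.0]]
wrist_force: [1.3, 0.4, -1.8]
gripper_width: 0.608
gripper_force: 30.0
```

Call:
move_arm(series=[{"grip": 0.3,"xyz": [0,0,2],"angular": [0,0,0]},{"grip": 0.3,"xyz": [0.5,0,4],"angular": [0,0,0]},{"grip": 0.3,"xyz": [1,0,6],"angular": [0,0,0]},{"grip": 0.3,"xyz": [1,0,6],"angular": [0,0,0]},{"grip": 0.3,"xyz": [1,0,6],"angular": [0,0,0]}])

```text
time_s: 36.75
tcp_pos: [0.5135, 0.1032, 0.1492]
ee_rot: [[-0.998, -0.07, 0.008], [-0.07, 0.998, 0.001], [-0.008, 0.001, -1.0]]
wrist_force: [-3.7, 0.0, 19.4]
gripper_width: 0.613
gripper_force: 30.0
```

Call:
move_arm(series=[{"grip": 0.3,"xyz": [-1,0,-6],"angular": [0,0,0]},{"grip": 0.3,"xyz": [-1,1.5,-6],"angular": [0,0,0]},{"grip": 0.3,"xyz": [-1,1.5,-6],"angular": [0,0,0]},{"grip": 0.3,"xyz": [0,1.5,-3],"angular": [0,0,0]},{"grip": 0.3,"xyz": [1,1.5,0],"angular": [0,0,0]},{"grip": 0.3,"xyz": [2,1.5,0],"angular": [0,0,0]},{"grip": 0.3,"xyz": [2,1.5,0],"angular": [0,0,0]}])

```text
time_s: 37.45
tcp_pos: [0.5122, 0.1047, 0.1488]
ee_rot: [[-0.997, -0.071, 0.01], [-0.071, 0.998, 0.001], [-0.01, 0.001, -1.0]]
wrist_force: [-1.0, -1.7, 20.4]
gripper_width: 0.609
gripper_force: 30.0
```

Call:
move_arm(series=[{"grip": 0.3,"xyz": [2,-1.5,1],"angular": [0,0,0]},{"grip": 0.3,"xyz": [4,-1.5,1],"angular": [0,0,0]},{"grip": 0.3,"xyz": [6,-1.5,1],"angular": [0,0,0]},{"grip": 0.3,"xyz": [6,-1.5,2],"angular": [0,0,0]},{"grip": 0.3,"xyz": [6,-1.5,2],"angular": [0,0,0]}])

```text
time_s: 37.95
tcp_pos: [0.5098, 0.1043, 0.1487]
ee_rot: [[-0.997, -0.072, 0.018], [-0.072, 0.997, 0.005], [-0.018, 0.003, -1.0]]
wrist_force: [2.8, -1.3, 23.7]
gripper_width: 0.606
gripper_force: 30.0
```

Run:
```python
from station import r
import pickle,cv2,numpy as np
s=r.sense();c=r.capture("wrist");pickle.dump((s,c),open("w9.pkl","wb"))
print(s["tcp_pos"],s["wrist_force"],s["moment"])
im=c["img"]
hsv=cv2.cvtColor(im,cv2.COLOR_RGB2HSV);m=cv2.inRange(hsv,(12,70,70),(30,255,255));m[245:]=0
n,l,st,ce=cv2.connectedComponentsWithStats(m)
print([(ce[i].round(1).tolist(),st[i].tolist()) for i in range(1,n) if st[i,4]>6])
g=cv2.cvtColor(im,cv2.COLOR_RGB2GRAY)
for row in (190,200,206,212,216,220): print(row,g[row,200:245].tolist(),"|",g[row,316:271:-1].tolist())
print([(y,int(g[y,258])) for y in range(164,222,2)])
```

```text
[0.509824   0.10433347 0.14871448] [ 2.79701457 -1.26891145 23.66844722] [-0.21924253 -1.01772269 -0.04884625]
[([37.0, 157.4], [28, 154, 16, 11, 65]), ([20.1, 186.3], [0, 157, 48, 65, 2357]), ([48.4, 199.9], [47, 198, 3, 4, 8]), ([96.1, 212.7], [86, 207, 20, 11, 179]), ([214.8, 214.2], [211, 207, 10, 16, 99]), ([413.1, 212.3], [405, 207, 19, 10, 153]), ([166.9, 215.3], [164, 208, 8, 16, 89]), ([342.0, 215.2], [339, 208, 7, 16, 89]), ([156.3, 235.7], [147, 227, 20, 18, 227]), ([360.7, 235.7], [351, 227, 20, 18, 229])]
190 [137, 137, 137, 138, 137, 137, 137, 137, 137, 137, 138, 137, 137, 137, 137, 137, 137, 137, 137, 134, 128, 122, 117, 110, 105, 117, 148, 171, 184, 187, 188, 186, 180, 171, 159, 149, 138, 132, 137, 145, 154, 162, 168, 174, 176] | [138, 137, 136, 138, 138, 137, 138, 136, 137, 137, 137, 137, 137, 137, 137, 137, 137, 137, 137, 136, 137, 136, 136, 137, 137, 137, 134, 129, 123, 118, 116, 122, 139, 150, 150, 144, 136, 132, 137, 146, 155, 162, 165, 167, 168]
200 [137, 137, 137, 137, 137, 137, 137, 137, 136, 136, 136, 136, 137, 132, 127, 123, 117, 106, 97, 98, 124, 162, 183, 
[... 1756 characters left out ...]
8, 171, 181, 186, 186, 186, 185, 185, 184, 183, 184, 183, 184, 184, 184, 186, 188, 190, 192, 194, 198, 200, 201, 201, 200, 200, 197, 194] | [79, 59, 49, 46, 50, 63, 82, 92, 93, 93, 92, 92, 91, 92, 104, 127, 148, 166, 178, 183, 185, 184, 183, 182, 182, 182, 182, 183, 184, 186, 187, 186, 188, 191, 196, 199, 200, 199, 199, 199, 200, 199, 198, 195, 190]
[(164, 203), (166, 203), (168, 204), (170, 204), (172, 204), (174, 203), (176, 181), (178, 241), (180, 201), (182, 160), (184, 135), (186, 170), (188, 173), (190, 172), (192, 178), (194, 169), (196, 162), (198, 152), (200, 159), (202, 237), (204, 248), (206, 187), (208, 184), (210, 182), (212, 185), (214, 196), (216, 200), (218, 193), (220, 187)]
```

Call:
move_arm(series=[{"grip": 0.3,"xyz": [0,-2,0],"angular": [0,0.015,0]},{"grip": 0.3,"xyz": [0.5,-2.5,2],"angular": [0,0.02,0]},{"grip": 0.3,"xyz": [1,-2.5,4],"angular": [0,0.025,0]},{"grip": 0.3,"xyz": [1,-2.5,4],"angular": [0,0.025,0]}])

```text
time_s: 38.4
tcp_pos: [0.5116, 0.1025, 0.1483]
ee_rot: [[-0.997, -0.074, -0.0], [-0.074, 0.997, 0.004], [0.0, 0.004, -1.0]]
wrist_force: [0.8, 0.3, 38.4]
gripper_width: 0.608
gripper_force: 30.0
```

Rigid at 38 N even when upright and centred, so bolt friction may be locking it. Ease the load and twist the tin about its axis while pressing to break the friction.

Call:
move_arm(series=[{"grip": 0.3,"xyz": [-3,1,-5],"angular": [0,-0.01,0]},{"grip": 0.3,"xyz": [-3,1,-5],"angular": [0,-0.01,0.12]},{"grip": 0.3,"xyz": [-3,1,-5],"angular": [0,-0.01,0.24]},{"grip": 0.3,"xyz": [-3,1,-4],"angular": [0,-0.01,0.12]},{"grip": 0.3,"xyz": [-3,1,-3],"angular": [0,-0.01,0]},{"grip": 0.3,"xyz": [-3,1,-3],"angular": [0,-0.01,-0.12]},{"grip": 0.3,"xyz": [-3,1,-3],"angular": [0,-0.01,0]},{"grip": 0.3,"xyz": [-3,1,-3],"angular": [0,-0.01,0]}])

```text
time_s: 39.2
tcp_pos: [0.5083, 0.1017, 0.1423]
ee_rot: [[-0.998, -0.067, -0.007], [-0.067, 0.998, 0.001], [0.007, 0.001, -1.0]]
wrist_force: [6.4, -1.6, 3.0]
gripper_width: 0.602
gripper_force: 30.0
```

The twist let it pass between the bolts. Centre it and push deeper.

Call:
move_arm(series=[{"grip": 0.3,"xyz": [-2.5,0,0],"angular": [0,-0.007,0]},{"grip": 0.3,"xyz": [-2.5,0,4],"angular": [0,-0.007,0]},{"grip": 0.3,"xyz": [-2.5,0,8],"angular": [0,-0.007,0]},{"grip": 0.3,"xyz": [-2.5,0,11],"angular": [0,-0.007,0]},{"grip": 0.3,"xyz": [-2.5,0,11],"angular": [0,-0.007,0]},{"grip": 0.3,"xyz": [-2.5,0,11],"angular": [0,-0.007,0]}])

```text
time_s: 39.8
tcp_pos: [0.5083, 0.1015, 0.1301]
ee_rot: [[-0.998, -0.068, -0.005], [-0.068, 0.998, 0.001], [0.005, 0.001, -1.0]]
wrist_force: [6.5, 2.5, 0.7]
gripper_width: 0.607
gripper_force: 30.0
```

Call:
move_arm(series=[{"grip": 0.3,"xyz": [-2,0,0],"angular": [0,0,0]},{"grip": 0.3,"xyz": [-3,0,1],"angular": [0,0,0]},{"grip": 0.3,"xyz": [-3,0,1],"angular": [0,0,0]}])

```text
time_s: 40.1
tcp_pos: [0.5092, 0.1008, 0.1286]
ee_rot: [[-0.998, -0.067, -0.011], [-0.067, 0.998, -0.001], [0.011, -0.0, -1.0]]
wrist_force: [-0.2, 3.1, 3.8]
gripper_width: 0.607
gripper_force: 30.0
```

Call:
move_arm(series=[{"grip": 0.75,"xyz": [0,0,0],"angular": [0,0,0]},{"grip": 0.9,"xyz": [0,0,0],"angular": [0,0,0]},{"grip": 0.9,"xyz": [0,0,0],"angular": [0,0,0]},{"grip": 0.9,"xyz": [0,1,-20],"angular": [0,0,0]},{"grip": 0.9,"xyz": [0,1,-45],"angular": [0,-0.01,0]},{"grip": 0,"xyz": [0,1,-64],"angular": [0,-0.01,0]},{"grip": 0,"xyz": [0,1,-64],"angular": [0,-0.01,0]},{"grip": 0,"xyz": [0,1,-64],"angular": [0,-0.01,0]},{"grip": 0,"xyz": [0,1,-64],"angular": [0,-0.01,0]},{"grip": 0,"xyz": [0,1,-64],"angular": [0,-0.01,0]}])

```text
time_s: 41.1
tcp_pos: [0.51, 0.1016, 0.1919]
ee_rot: [[-0.998, -0.067, -0.0], [-0.067, 0.998, -0.001], [0.001, -0.001, -1.0]]
wrist_force: [-0.2, -0.8, -1.0]
gripper_width: 0.531
gripper_force: 0.0
```

Call:
move_arm(series=[{"grip": 0,"xyz": [0,0,0],"angular": [0,0,0]},{"grip": 0,"xyz": [0,0,0],"angular": [0,0,0]},{"grip": 0,"xyz": [0,0,0],"angular": [0,0,0]},{"grip": 0,"xyz": [0,0,0],"angular": [0,0,0]},{"grip": 0,"xyz": [0,0,0],"angular": [0,0,0]}])

```text
time_s: 41.6
tcp_pos: [0.5106, 0.102, 0.1932]
ee_rot: [[-0.998, -0.068, 0.002], [-0.068, 0.998, 0.0], [-0.002, -0.0, -1.0]]
wrist_force: [0.0, -0.6, -0.0]
gripper_width: 0.077
gripper_force: 0.0
```

Call:
move_arm(series=[{"grip": 0,"xyz": [0,0,8],"angular": [0,0,0]},{"grip": 0,"xyz": [0,0,14],"angular": [0,0,0]},{"grip": 0,"xyz": [0,0,19],"angular": [0,0,0]},{"grip": 0,"xyz": [0,0,23],"angular": [0,0,0]},{"grip": 0,"xyz": [0,0,26],"angular": [0,0,0]},{"grip": 0,"xyz": [0,0,29],"angular": [0,0,0]},{"grip": 0,"xyz": [0,0,29],"angular": [0,0,0]}])

```text
time_s: 42.3
tcp_pos: [0.5104, 0.1019, 0.1639]
ee_rot: [[-0.998, -0.068, 0.001], [-0.068, 0.998, -0.0], [-0.001, -0.0, -1.0]]
wrist_force: [-0.6, -0.1, 1.3]
gripper_width: 0.007
gripper_force: 0.5
```

Call:
move_arm(series=[{"grip": 0,"xyz": [0,0,6],"angular": [0,0,0]},{"grip": 0,"xyz": [0,0,12],"angular": [0,0,0]},{"grip": 0,"xyz": [0,0,18],"angular": [0,0,0]},{"grip": 0,"xyz": [0,0,24],"angular": [0,0,0]},{"grip": 0,"xyz": [0,0,30],"angular": [0,0,0]},{"grip": 0,"xyz": [0,0,30],"angular": [0,0,0]}])

```text
time_s: 42.9
tcp_pos: [0.5105, 0.1019, 0.1333]
ee_rot: [[-0.998, -0.068, 0.001], [-0.068, 0.998, -0.0], [-0.001, -0.0, -1.0]]
wrist_force: [-0.9, -0.4, 3.2]
gripper_width: 0.007
gripper_force: 1.5
```

Call:
move_arm(series=[{"grip": 0,"xyz": [0,0,6],"angular": [0,0,0]},{"grip": 0,"xyz": [0,0,12],"angular": [0,0,0]},{"grip": 0,"xyz": [0,0,18],"angular": [0,0,0]},{"grip": 0,"xyz": [0,0,22],"angular": [0,0,0]},{"grip": 0,"xyz": [0,0,25],"angular": [0,0,0]},{"grip": 0,"xyz": [0,0,28],"angular": [0,0,0]},{"grip": 0,"xyz": [0,0,28],"angular": [0,0,0]},{"grip": 0,"xyz": [0,0,28],"angular": [0,0,0]}])

```text
time_s: 43.7
tcp_pos: [0.5107, 0.1019, 0.1065]
ee_rot: [[-0.998, -0.068, 0.002], [-0.068, 0.998, -0.0], [-0.002, -0.0, -1.0]]
wrist_force: [-3.4, -0.4, 7.0]
gripper_width: 0.004
gripper_force: 3.5
```

Pressed to 16 mm. Retract, clear the view, and check the wells numerically.

Call:
move_arm(series=[{"grip": 0,"xyz": [0,0,-4],"angular": [0,0,0]},{"grip": 0,"xyz": [0,0,-15],"angular": [0,0,0]},{"grip": 0,"xyz": [0,0,-50],"angular": [0,0,0]},{"grip": 0,"xyz": [0,0,-95],"angular": [0,0,0]},{"grip": 0,"xyz": [0,-45,-105],"angular": [0,0,0]},{"grip": 0,"xyz": [0,-90,-105],"angular": [0,0,0]},{"grip": 0,"xyz": [0,-135,-105],"angular": [0,0,0]},{"grip": 0,"xyz": [0,-180,-105],"angular": [0,0,0]},{"grip": 0,"xyz": [0,-225,-105],"angular": [0,0,0]},{"grip": 0,"xyz": [0,-270,-105],"angular": [0,0,0]}])

```text
time_s: 44.7
tcp_pos: [0.5289, -0.1691, 0.2112]
ee_rot: [[-0.998, -0.068, 0.003], [-0.068, 0.998, 0.0], [-0.003, 0.0, -1.0]]
wrist_force: [0.7, 0.0, -0.1]
gripper_width: 0.004
gripper_force: 0.0
```

Call:
move_arm(series=[{"grip": 0,"xyz": [0,-40,0],"angular": [0,0,0]},{"grip": 0,"xyz": [0,-70,0],"angular": [0,0,0]},{"grip": 0,"xyz": [0,-70,0],"angular": [0,0,0]},{"grip": 0,"xyz": [0,-70,0],"angular": [0,0,0]}])

```text
time_s: 45.1
tcp_pos: [0.5334, -0.2376, 0.2106]
ee_rot: [[-0.998, -0.066, 0.002], [-0.066, 0.998, 0.001], [-0.002, 0.001, -1.0]]
wrist_force: [0.3, 0.5, -0.1]
gripper_width: 0.009
gripper_force: 0.0
```

Run:
```python
from station import r
from h import *
import pickle
c0=pickle.load(open("cams.pkl","rb"));s=r.sense();print(s["time_s"],s["tcp_pos"])
Q=[(238.4,175.8),(265.6,173.9),(292.8,172.1),(240.2,199.3),(267.4,197.4),(294.6,195.5)]
c=r.capture("top");d=r.capture("scene")
for i,q in enumerate(Q):
    u,v=map(int,q);A=c0["top"]["img"][v-12:v+13,u-12:u+13].astype(int);B=c["img"][v-12:v+13,u-12:u+13].astype(int)
    try: b,e,a=blob(c["img"],q,14,150);
    except Exception as x: b=a=None
    # scene patch differences
    R=cv2.Rodrigues(np.array(d["rvec"],float))[0]
    p=cv2.projectPoints(np.array([[*W[i],.086]]),np.array(d["rvec"],float),np.array(d["tvec"],float),d["camera_matrix"],np.array([d["k1"],0,0,0,0]))[0].ravel().astype(int)
    S=np.abs(c0["scene"]["img"][p[1]-14:p[1]+9,p[0]-11:p[0]+12].astype(int)-d["img"][p[1]-14:p[1]+9,p[0]-11:p[0]+12]).mean()
    print("w%d"%(i+1),b,a,"top diff",np.abs(A-B).mean().round(1),"scene diff",S.round(1))
# bystanders: difference maps
m=(np.abs(c0["scene"]["img"].astype(int)-d["img"]).max(2)>60).astype(np.uint8)
n,l,st,ce=cv2.connectedComponentsWithStats(cv2.morphologyEx(m,cv2.MORPH_OPEN,np.ones((3,3))))
print([(ce[i].round().tolist(),int(st[i,4])) for i in range(1,n) if st[i,4]>25])
```

```text
45.1 [ 0.5333714  -0.23758304  0.21061001]
w1 [238.00719424 175.48201439] 695 top diff 4.8 scene diff 5.8
w2 [265.24395604 178.6       ] 455 top diff 0.9 scene diff 1.7
w3 [287.18727915 177.14840989] 283 top diff 29.3 scene diff 29.6
w4 [240.0264993  199.31520223] 717 top diff 0.8 scene diff 1.9
w5 [267.4665272  202.59832636] 478 top diff 5.6 scene diff 6.4
w6 [290.02922078 199.22402597] 308 top diff 25.2 scene diff 29.3
[([343.0, 25.0], 3701), ([452.0, 11.0], 1101), ([420.0, 40.0], 671), ([480.0, 37.0], 893), ([477.0, 72.0], 998), ([443.0, 59.0], 180), ([417.0, 63.0], 139), ([455.0, 81.0], 257), ([357.0, 78.0], 49), ([305.0, 133.0], 121), ([304.0, 144.0], 135), ([267.0, 151.0], 50), ([345.0, 160.0], 242), ([283.0, 159.0], 130), ([268.0, 162.0], 65), ([301.0, 171.0], 138), ([290.0, 172.0], 43), ([344.0, 172.0], 27), ([441.0, 213.0], 474), ([415.0, 215.0], 378), ([401.0, 231.0], 94), ([385.0, 259.0], 888), ([432.0, 264.0], 1648), ([487.0, 256.0], 212), ([479.0, 272.0], 140), ([415.0, 293.0], 928), ([396.0, 311.0], 949)]
```

```bash
python3 -c "
from station import r
print(r.finish_job())"
```

```text
the job is handed in; nothing more can be done
None
```

I pressed both loose tins down in the two empty wells, w1 (far left) and w5 (near middle), and handed the job in at 45 s: w1's latch shows in a picture, w5's only in before/after image numbers, w3 was left unpressed once two empties were found, and w5's tin jammed at up to 38 N until a twist freed it.

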